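# Fit the push-and-turn filter in the bench air cleaner

## Robot

A 6-joint arm with a two-finger parallel gripper is mounted at the origin on a cart in front of the work surface, level with it; the furniture and walls round the work are solid. World frame = base frame: x ahead of the robot, y to its left, z up, the work surface at z = 0. Lengths are in mm, angles in rad, forces in N, time in s.
With the tool pointing down it reaches from about 350 to 925 mm from the base axis. Payload 6.4 kg.
Tool frame: the origin (TCP) lies on the mounting face of the last link; the fingertips stand 199 mm ahead of it and the grasp point (between the pads) lies 180 mm ahead of it; z points along the fingers, y is the direction in which the jaws open and shut (so a half turn about z gives the same grasp; the last joint's range is limited). The gripper opens to 94 mm and grips with 3 to 60 N. Pads are 16 mm wide; open, the fingers measure 119 mm over their backs; the gripper's body (75 mm by 177 mm) begins 78 mm behind the grasp point.
Start: joints at [-1.466, 0.245, 1.558, -0, 1.339, -0.174], TCP at [178.886, -624.912, 404.655] pointing down, gripper open.
Joint ranges: [-3.13, 3.13], [-1.02, 2.26], [0.13, 2.54], [-0.95, 4.09], [0.21, 2.88], [-2.74, 2.74]. Speed limits (rad/s): [2.57, 2.57, 3.14, 3.14, 3.14, 3.14].

## Interface

Orientations are given as a unit quaternion [w, x, y, z].
In Python, from plant import state, get_image, close_job gives the robot as it stands.
- The arm moves only by the tool play_rows, never from a script. Its argument "commands" is a list that holds one entry, the list of rows, each a list of 7 numbers: the turn, a rotation vector about the tool's x, y, z as a fraction of full scale, then the shift along the tool's x, y, z as a fraction of full scale, then the opening, from 0 (shut) to 1 (fully open). In form: [[[wx, wy, wz, dx, dy, dz, jaw], ...]]. A call has exactly 5 rows; each row is the pose to reach, as a shift and turn from the pose commanded when the call began, along the tool's axes at that moment, turning the shorter way round; what a row does not reach only later rows make up. Full scale, the value 1, is 0.4 m for a shift and pi rad for a turn. A row lasts 1/8 s, in which the tool goes at most 62.5 mm and 10.7 degrees, less where a joint would pass 70% of its speed; a pose out of reach is approached as far as the arm can. A call with a number of a shift or a turn outside -1 to 1 is refused whole. A call with a gripper value outside its range is refused whole. The fingers move at their own pace and stop on an object; "force" is the grip in N (left out, the last holds). Time passes only in rows, so rows that repeat a pose let the fingers close, or fill a call up. It gives the time, the measured TCP pose, the force and the opening at its end, in the units of the state.
- state(): the state, without advancing time (a new reading comes with each control period).
- get_image(name): name is "side" or "top"; returns a dict with "pixels" (400x640x3 uint8, red, green, blue), "mtx" (3x3 intrinsics, pixels), "eye" and "rotation" of the camera in the world. Camera axes: x right, y down, z forward; pixel columns grow to the right and rows downward; lengths in mm; the calibration is good to about 2 mm. A picture is of the moment at which its call begins. There is no depth.
- close_job(): hands the job in, once; it reports no verdict.
The state is a dict: "clock": time; "q": joint angles; "joint_velocities": joint speeds; "joint_efforts": joint torques, N m; "tool_pos": TCP position; "tool_rot": TCP orientation; "wrist_force": force on the tool from outside, world axes, zero at the start; "wrist_torque": the same for the moment, N m; "grip_width": finger opening in mm.
Only numpy, scipy, OpenCV 4.12 (cv2) and the standard library are available. Lean on these libraries where they do the work, as an engineer would, in place of code of your own. Each camera call takes 0.05 s, during which the arm holds its last target.

## Task

Take the tent-shaped dust cover off the bench air cleaner and hang it over the horizontal rail, ridge along the bar, one side down each side, between the posts. Then push the filter (the canister with the bar grip and two lugs, not the blanking plug with the round knob) down into the uncovered port against its spring, turn it clockwise seen from above to the stop and let it rise so that it locks. Leave the plug and the other things on the bench where they are.

Things in the scene. Friction and masses are not known exactly. Their poses are not given: they have to be found in the camera images.
- air_cleaner: bench air cleaner, fixed: grey box 124 x 124 mm, dark steel top 56 mm above the bench, a round port in its middle. Origin: centre of its underside, z up. A filter in the port is locked when its lugs lie along this body's x axis; they enter at notches on the line 60 degrees anticlockwise of it seen from above, so lock by turning 60 degrees clockwise, to a stop
- port (a point): centre of the port's mouth, on its axis, 57 mm above the bench; axes as the air cleaner's. Steel ring, bore 55 mm, 82 mm outside, 10 mm thick, two opposite notches 38 degrees wide. Lugs can turn under it only with the filter's underside 25 to 29 mm above the bench; at the locked place, let go, they rise 3 mm into pockets in the ring (underside then at 32 mm)
- press_plate (a joint): round spring plate in the bottom of the port, m pressed down: 0 at rest (plate surface 37 mm above the bench), 0.012 at its bottom stop (25 mm). It pushes back with 6 N at rest, 12 N at 0.010. A filter merely dropped in rests on it at 0; pressed 0.008 to 0.012 the filter can be turned; about 0.005 with the filter locked
- dust_cover: loose dust cover, 0.15 kg: aluminium sheet folded like a tent, two 4 mm panels 50 degrees from the horizontal, 108 mm wide (x), 96 mm long (y, the ridge direction) and open at both ends, standing over the port. Origin: centre of its underside, z up. On the ridge a black grip fin 10 mm thick (x), 64 mm long (y), from 61 to 93 mm up. Take it by the fin from above
- cover_ridge (a point): middle of the inside of the dust cover's ridge, 58 mm above its lower edges; axes as the cover's. Hanging on the bar it comes to rest 11 mm above the bar's centre line
- rail: fixed steel rail: round bar 14 mm thick along its y axis, centre 150 mm above the bench, on posts 200 mm apart. Origin: on the bench under the bar's middle. Behind it a fixed white bread maker 255 mm high, 60 mm or more from the bar; its front side runs through x, y = 0.534, 0.089; 0.466, 0.04; 0.483, -0.08; 0.519, -0.158; 0.601, -0.205 (robot base frame): go round or over it
- rail_mid (a point): middle of the bar, on its centre line; axes as the rail's
- filter: loose filter, 0.15 kg: upright round canister 50 mm across (42 mm at the bevelled foot), cap 64 mm across from 46 to 54 mm up, on it a bar grip 52 mm long (x) and 14 mm thick (y) from 54 to 82 mm up. Two lugs 13 mm wide stand out along +x and -x to 64 mm across, 10 to 18 mm up. Origin: centre of its underside, z up. Half a turn makes no difference
- plug: blanking plug, loose, not to be used: the same canister, but without lugs and with a round knob 40 mm across, 80 mm high. Origin: centre of its underside
- screw_jar: loose jar of screws 61 mm across, 85 mm high; origin at its underside
- castor: loose swivel castor 46 x 65 x 70 mm, plate up; origin at its underside
- sanding_block: loose sanding block 63 x 106 x 27 mm; origin at its underside. Also fixed here: a spray can 67 mm across and 225 mm high at x 0.34, y 0.38, and, low and off the way, a padlock, spanner, torch, pencil, tape measure and wood offcut

How it is judged:
By the outcome, as a careful person would: the job done as asked, in the order asked, and still so for the second after the job is handed in, with the robot touching nothing.
It also fails if it takes over 69 s, if anything falls off the work surface, if the arm or the gripper's body presses on something with over 40 N, if the wrist force passes 120 N, or if a joint passes its speed limit or range.

## Working session

There is one attempt and no reset: what is moved stays moved. The work goes in short steps, Python scripts to look and compute and a tool call to move; the robot and the scene stay as the last step left them, time stands still between calls to the robot, and variables do not carry over. Pictures are saved under pics/ and viewed, and the job is handed in when it is done.

Besides the shell and the picture viewer there is one more tool, called in YAML: its name, and indented under it one key for each argument. play_rows: Moves the arm, as the interface text tells. Shift numbers are shares of 0.4 m and turn numbers shares of pi rad, none past 1 either way. Its arguments: {"type":"object","properties":{"commands":{"type":"array","items":{"type":"array","items":{"type":"array","items":{"type":"number","minimum":-1,"maximum":1}}}},"force":{"type":"number"}},"required":["commands"]}

```bash
ls; mkdir -p pics; python3 - <<'E'
from plant import state,get_image
import cv2,json
s=state(); print(s)
for n in ("side","top"):
    im=get_image(n); cv2.imwrite(f"pics/{n}0.png",im["pixels"][:,:,::-1]); print(n,im["mtx"],im["eye"],im["rotation"])
E
```

```text
pics
{'clock': 0.0, 'q': array([-1.46609348e+00,  2.45811237e-01,  1.55902319e+00, -7.75780233e-06,
        1.33871158e+00, -1.74087072e-01]), 'joint_velocities': array([-6.82748078e-05, -1.25359246e-03,  3.01930790e-04,  8.46086920e-04,
        3.23277916e-04,  4.10719527e-04]), 'joint_efforts': array([ 1.29142350e-03, -4.15826797e+01, -3.14605200e+01,  6.85969018e-02,
        3.32054787e-02, -1.39273152e-04]), 'tool_pos': array([ 178.86379477, -624.66615798,  403.54187867]), 'tool_rot': array([-9.76219555e-04,  9.90299648e-01,  1.38944787e-01,  3.01044111e-05]), 'wrist_force': array([-0.17899016, -0.25228637, -0.34077401]), 'wrist_torque': array([ 0.03061964,  0.01634245, -0.03921631]), 'grip_width': 93.93366234755696}
side [[442.59888733   0.         311.31098663]
 [  0.         442.59888733 202.16415559]
 [  0.           0.           1.        ]] [  324.34040193 -1237.52123278   700.92407611] [-0.5168657   0.84748605 -0.10563074  0.0588166 ]
top [[405.90860805   0.         317.02816027]
 [  0.         405.90860805 197.89037011]
 [  0.           0.           1.        ]] [ 476.66568349 -102.44282346 1141.00754621] [-0.03200026  0.71600783 -0.69664243  0.03159262]
```

View pics/side0.png

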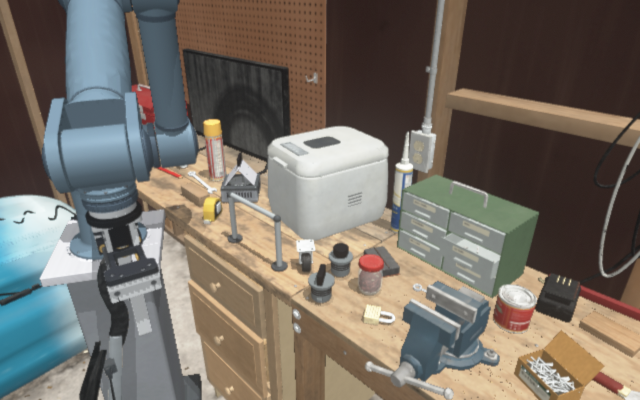

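View pics/top0.png

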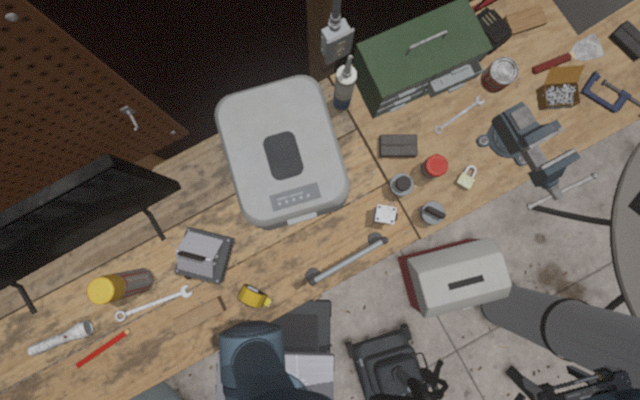

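The side view shows the cover on the cleaner near (240,180), the rail at (232,195)-(278,210), the filter at (320,285) and the plug at (341,258). The top view shows the cover at (204,255), the rail from (313,276) to (377,240), the filter at (432,212) and the plug at (401,184). I'll enlarge these next.

```bash
cat > h.py <<'E'
import numpy as np, cv2
from scipy.spatial.transform import Rotation as R
from plant import state,get_image
def Rq(q): return R.from_quat([q[1],q[2],q[3],q[0]])
def ray(im,u,v):
    d=np.linalg.inv(im["mtx"])@[u,v,1.]; return Rq(im["rotation"]).apply(d)
def at_z(im,u,v,z):
    d=ray(im,u,v); e=np.array(im["eye"]); return e+d*(z-e[2])/d[2]
def proj(im,p):
    c=Rq(im["rotation"]).inv().apply(np.atleast_2d(p)-im["eye"]); w=(im["mtx"]@c.T).T; return w[:,:2]/w[:,2:]
def crop(im,u0,v0,u1,v1,k,fn,pts=[]):
    a=np.ascontiguousarray(im["pixels"][v0:v1,u0:u1,::-1]); a=cv2.resize(a,None,fx=k,fy=k,interpolation=cv2.INTER_CUBIC)
    for p in pts: cv2.circle(a,(int((p[0]+.5-u0)*k),int((p[1]+.5-v0)*k)),2,(0,255,0),-1)
    # ticks
    for u in range((u0+9)//10*10,u1,10): cv2.line(a,(int((u+.5-u0)*k),0),(int((u+.5-u0)*k),5),(0,0,255),1); cv2.putText(a,str(u),(int((u+.5-u0)*k),14),0,.35,(0,0,255),1)
    for v in range((v0+9)//10*10,v1,10): cv2.line(a,(0,int((v+.5-v0)*k)),(5,int((v+.5-v0)*k)),(0,0,255),1); cv2.putText(a,str(v),(6,int((v+.5-v0)*k)+4),0,.35,(0,0,255),1)
    cv2.imwrite(fn,a)
E
python3 - <<'E'
from h import *
import pickle
t=get_image("top"); s=get_image("side"); pickle.dump((t,s),open("im0.pkl","wb"))
crop(t,165,215,255,290,8,"pics/tcov.png")
crop(t,295,165,455,290,5,"pics/tmid.png")
crop(s,195,145,290,215,8,"pics/scov.png")
crop(s,225,190,385,310,5,"pics/smid.png")
E
```

```text
(no output)
```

View pics/tcov.png

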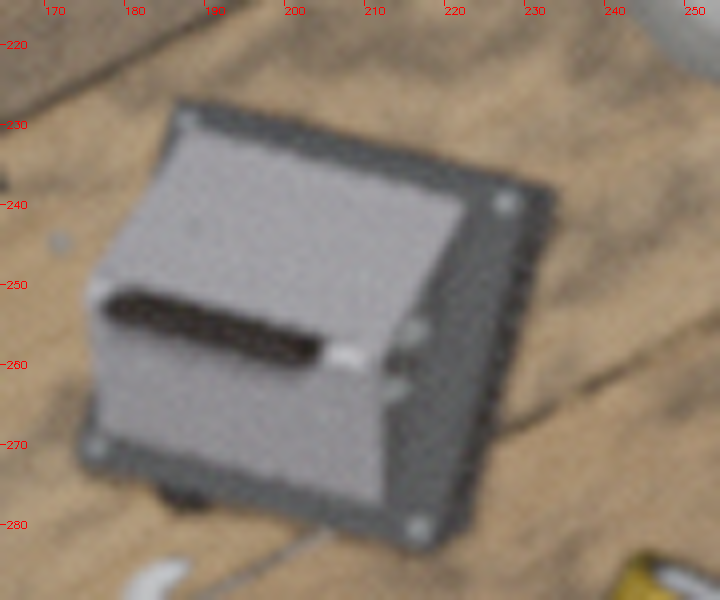

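View pics/tmid.png

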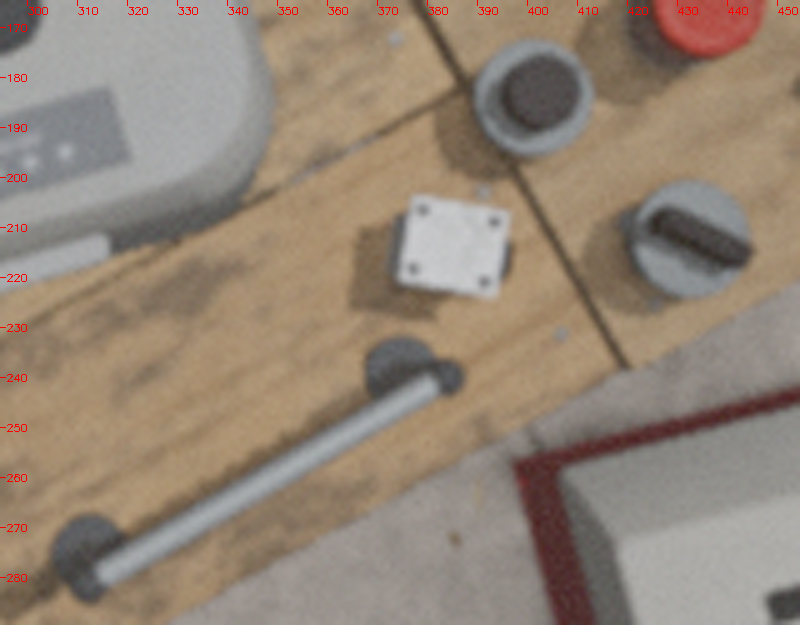

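View pics/scov.png

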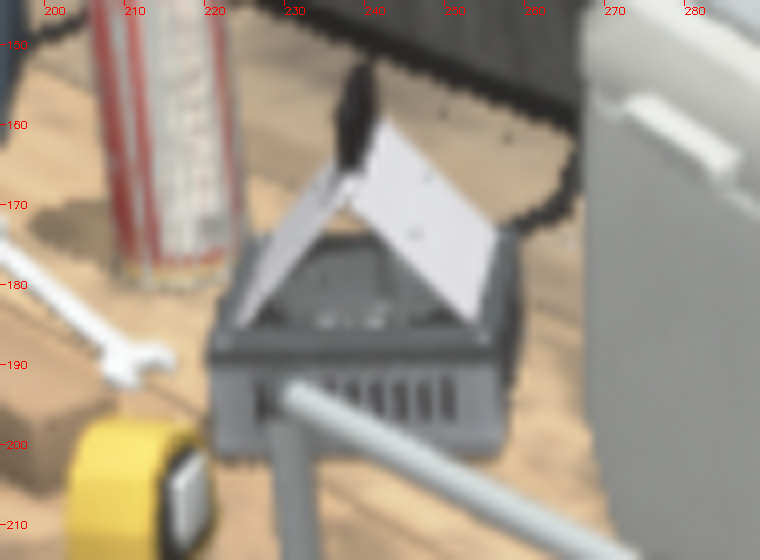

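View pics/smid.png

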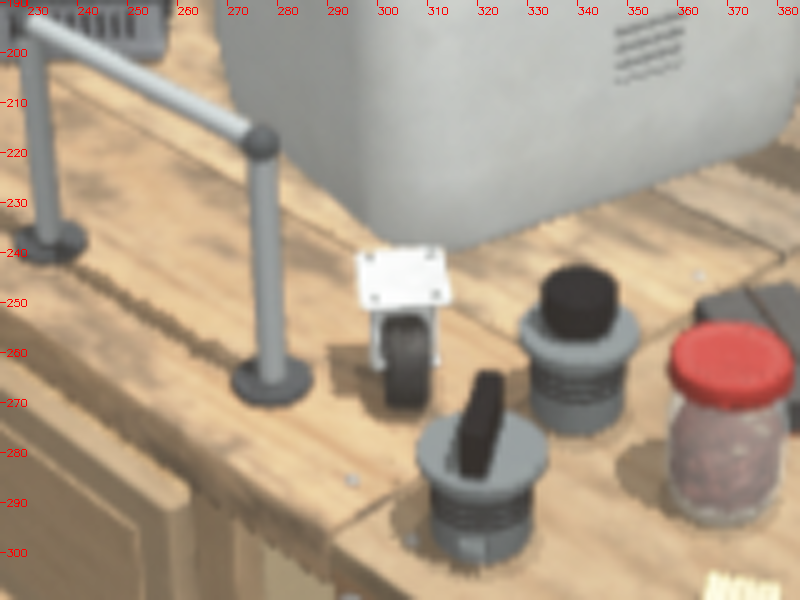

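```bash
cat > m0.py <<'E'
from h import *
import pickle
t,s=pickle.load(open("im0.pkl","rb"))
def P(n,im,pts,z):
    r=np.array([at_z(im,u,v,z)[:2] for u,v in pts]); print(n,z,r.round(1).tolist()); return r
def seg(n,r): d=r[1]-r[0]; print("  ",n,"mid",((r[0]+r[1])/2).round(1),"len",np.hypot(*d).round(1),"ang",np.degrees(np.arctan2(d[1],d[0])).round(1))
c=P("boxT",t,[(186,227.5),(233,238),(218,283),(175,271.5)],56)
print(c.mean(0),[np.linalg.norm(c[i]-c[(i+1)%4]).round(1) for i in range(4)],[np.degrees(np.arctan2(*(c[(i+1)%4]-c[i])[::-1])).round(1) for i in range(4)])
b=P("bolts",t,[(187.5,229.5),(227,240),(216,280.5),(175.5,270.5)],57); print(b.mean(0),[np.linalg.norm(b[i]-b[(i+1)%4]).round(1) for i in range(4)],[np.degrees(np.arctan2(*(b[(i+1)%4]-b[i])[::-1])).round(1) for i in range(4)])
seg("fin",P("finT",t,[(177,252.5),(204,258.5)],149))
seg("edgeA",P("covlow",t,[(186.5,230.5),(221,240)],57))
seg("ridge",P("ridge",t,[(175.5,251),(211,260)],117))
seg("bar T",P("railT",t,[(311,281),(382.5,239.8)],150))
seg("bar S",P("railS",s,[(230,192.5),(275,217.5)],150))
seg("posts S",P("baseS",s,[(232,240),(278,265)],4))
seg("posts T",P("baseT",t,[(311.5,275),(373,238.5)],4))
P("fil cap T",t,[(431,212)],54)
P("fil cap S",s,[(319,281.5)],54)
seg("grip T",P("gripT",t,[(424,208.5),(440,216)],82))
P("plug T",t,[(399.5,184)],54);P("castor",t,[(383.5,213.5)],70)
E
python3 m0.py
```

```text
boxT 56 [[485.7, 246.5], [461.3, 120.0], [342.4, 154.1], [369.2, 269.0]]
[414.65079106 197.40137727] [np.float64(128.8), np.float64(123.7), np.float64(118.0), np.float64(118.7)] [np.float64(-100.9), np.float64(164.0), np.float64(76.9), np.float64(-10.9)]
bolts 57 [[480.5, 241.9], [455.6, 135.5], [348.9, 159.4], [371.9, 267.5]]
[414.22319443 201.07820257] [np.float64(109.3), np.float64(109.4), np.float64(110.5), np.float64(111.6)] [np.float64(-103.2), np.float64(167.4), np.float64(78.0), np.float64(-13.3)]
finT 149 [[424.0, 235.0], [411.4, 168.8]]
   fin mid [417.7 201.9] len 67.4 ang -100.8
covlow 57 [[477.8, 244.4], [455.2, 151.4]]
   edgeA mid [466.5 197.9] len 95.7 ang -103.7
ridge 117 [[425.9, 249.9], [406.0, 159.9]]
   ridge mid [416.  204.9] len 92.1 ang -102.5
railT 150 [[364.9, -91.6], [468.2, -262.4]]
   bar T mid [ 416.6 -177. ] len 199.6 ang -58.8
railS 150 [[366.0, -82.6], [465.4, -259.2]]
   bar S mid [ 415.7 -170.9] len 202.6 ang -60.6
baseS 4 [[356.8, -101.7], [466.3, -260.8]]
   posts S mid [ 411.6 -181.2] len 193.2 ang -55.5
baseT 4 [[364.8, -91.0], [469.9, -259.5]]
   posts T mid [ 417.3 -175.2] len 198.6 ang -58.1
fil cap T 54 [[545.1, -406.9]]
fil cap S 54 [[538.4, -421.3]]
gripT 82 [[552.0, -380.8], [533.6, -422.6]]
   grip T mid [ 542.8 -401.7] len 45.7 ang -113.8
plug T 54 [[618.4, -321.8]]
castor 70 [[536.7, -277.1]]
```

```bash
cat > m1.py <<'E'
from h import *
import pickle
t,s=pickle.load(open("im0.pkl","rb"))
def P(n,im,pts,z,o=None):
    u0,v0,k=o
    r=np.array([at_z(im,u0+x/k-.5,v0+y/k-.5,z)[:2] for x,y in pts]); print(n,z,r.round(1).tolist()); return r
def seg(n,r): d=r[1]-r[0]; print("  ",n,"mid",((r[0]+r[1])/2).round(1),"len",np.hypot(*d).round(1),"ang",np.degrees(np.arctan2(d[1],d[0])).round(1))
T=(165,215,8);M=(295,165,5);S=(195,145,8);N=(225,190,5)
def quad(n,c): print("  ",n,c.mean(0).round(1),[np.linalg.norm(c[i]-c[(i+1)%4]).round(1) for i in range(4)],[np.degrees(np.arctan2(*(c[(i+1)%4]-c[i])[::-1])).round(1) for i in range(4)])
quad("box",P("boxT",t,[(180,100),(556,190),(432,550),(80,465)],56,T))
quad("bolts",P("bolts",t,[(188,120),(507,203),(419,528),(95,447)],57,T))
seg("ridge",P("ridge",t,[(93,287),(384,362)],117,T))
seg("edgeA",P("covlow",t,[(182,128),(464,206)],57,T))
seg("edgeB",P("covlowB",t,[(98,425),(382,500)],57,T))
seg("fin",P("fin",t,[(103,303),(320,352)],149,T))
seg("box front S",P("bS",s,[(210,352),(505,350)],56,S))
seg("cov low S",P("bS",s,[(240,325),(475,320)],57,S))
seg("bar T",P("railT",t,[(90,580),(449,377)],150,M))
seg("bar S",P("railS",s,[(32,22),(260,143)],150,N))
P("fil cap T",t,[(690,240)],54,M)
P("fil cap S",s,[(482,452)],54,N)
seg("grip T",P("gripT",t,[(660,216),(742,252)],82,M))
P("plug T",t,[(533,98)],54,M);P("castor",t,[(453,246)],70,M)
print(proj(s,[[543,-409,54]])) 
E
python3 m1.py
```

```text
boxT 56 [[487.1, 243.9], [460.7, 117.3], [341.8, 152.7], [366.2, 270.2]]
   box [414. 196.] [np.float64(129.3), np.float64(124.1), np.float64(119.9), np.float64(123.7)] [np.float64(-101.8), np.float64(163.4), np.float64(78.2), np.float64(-12.2)]
bolts 57 [[480.5, 240.6], [456.0, 133.2], [348.9, 157.1], [372.3, 265.2]]
   bolts [414.4 199. ] [np.float64(110.2), np.float64(109.7), np.float64(110.6), np.float64(111.0)] [np.float64(-102.9), np.float64(167.4), np.float64(77.8), np.float64(-12.8)]
ridge 117 [[427.5, 248.4], [406.7, 156.2]]
   ridge mid [417.1 202.3] len 94.5 ang -102.7
covlow 57 [[477.8, 242.4], [454.6, 147.4]]
   edgeA mid [466.2 194.9] len 97.8 ang -103.7
covlowB 57 [[379.5, 264.6], [357.7, 169.7]]
   edgeB mid [368.6 217.2] len 97.4 ang -103.0
fin 149 [[424.3, 234.1], [411.4, 167.6]]
   fin mid [417.8 200.9] len 67.7 ang -101.0
bS 56 [[345.2, 153.9], [466.7, 123.3]]
   box front S mid [406.  138.6] len 125.3 ang -14.1
bS 57 [[359.4, 175.7], [458.0, 154.5]]
   cov low S mid [408.7 165.1] len 100.9 ang -12.2
railT 150 [[366.2, -95.2], [468.1, -266.8]]
   bar T mid [ 417.1 -181. ] len 199.6 ang -59.3
railS 150 [[367.8, -92.4], [468.6, -263.3]]
   bar S mid [ 418.2 -177.9] len 198.4 ang -59.5
fil cap T 54 [[543.9, -411.0]]
fil cap S 54 [[544.3, -416.5]]
gripT 82 [[554.3, -387.3], [536.6, -430.2]]
   grip T mid [ 545.5 -408.7] len 46.4 ang -112.4
plug T 54 [[618.3, -326.1]]
castor 70 [[536.3, -281.3]]
[[319.5519737 278.1254856]]
```

```bash
cat > pl.py <<'E'
import sys,json,os
from h import *
# commanded pose kept in cmd.json : TCP pos, quat xyzw
F="cmd.json"
def load():
    if os.path.exists(F):
        d=json.load(open(F)); return np.array(d["p"]),R.from_quat(d["q"])
    return np.array([178.886,-624.912,404.655]), Rq([0,0.990299648,0.138944787,0])
def down(yaw):
    a=np.radians(yaw); x=np.array([np.cos(a),np.sin(a),0]); z=np.array([0,0,-1.]); y=np.cross(z,x)
    return R.from_matrix(np.stack([x,y,z],1))
def yaw_of(r): x=r.as_matrix()[:,0]; return np.degrees(np.arctan2(x[1],x[0]))
def plan(wps,jaw,save=True,start=None):
    """wps: list of 5 (x,y,zgrasp,yaw); tool straight down. jaw: float or 5 list"""
    p0,r0=load()
    if not hasattr(jaw,'__len__'): jaw=[jaw]*5
    rows=[];pp,rr=p0,r0
    for w,j in zip(wps,jaw):
        p=np.array([w[0],w[1],w[2]+180.]); r=down(w[3])
        dp=r0.inv().apply(p-p0)/400; dr=(r0.inv()*r).as_rotvec()/np.pi
        st=np.linalg.norm(p-pp); an=np.degrees((rr.inv()*r).magnitude())
        if st>62.5 or an>10.7: print("WARN step",st.round(1),an.round(1))
        if max(abs(dp))>1: print("BAD RANGE")
        rows.append([round(float(x),4)+0. for x in [*dr,*dp]]+[j]); pp,rr=p,r
    print(json.dumps([rows]))
    a=rows[-1]; pe=p0+r0.apply(np.array(a[3:6])*400); re=r0*R.from_rotvec(np.array(a[:3])*np.pi)
    json.dump({"p":pe.tolist(),"q":re.as_quat().tolist()},open("next.json","w"))
def lin(tgt,n=5):
    """n equal steps from the commanded pose to tgt, then hold to 5"""
    p0,r0=load(); c=np.array([*(p0-[0,0,180]),yaw_of(r0)]); t=np.array(tgt,float)
    d=t-c; d[3]=(d[3]+180)%360-180
    return [c+d*min(1,(i+1)/n) for i in range(5)]
def done(): os.replace("next.json",F)
def cur():
    s=state(); p,r=load(); m=Rq(s["tool_rot"])
    print("t%.2f"%s["clock"],"grasp",(s["tool_pos"]+m.apply([0,0,180])).round(1),"yaw %.1f"%yaw_of(m),"cmd",(p-[0,0,180]).round(1),"%.1f"%yaw_of(r),"F",s["wrist_force"].round(1),"T",s["wrist_torque"].round(2),"grip %.1f"%s["grip_width"],"q",s["q"].round(2))
E
cat > go.py <<'E'
# usage: go.py x y z yaw jaw n ; marks previous plan done
import sys
from pl import *
a=sys.argv
if os.path.exists("next.json"): done()
cur()
if len(a)>5: plan(lin([float(v) for v in a[1:5]],int(a[6]) if len(a)>6 else 5),float(a[5]))
E
python3 go.py 300 -480 340 30 1 5
```

```text
t0.20 grasp [ 178.9 -624.6  224. ] yaw 16.0 cmd [ 178.9 -624.9  224.7] 16.0 F [-0.1  0.6 -0.4] T [0.   0.04 0.04] grip 94.4 q [-1.47  0.25  1.56  0.    1.34 -0.17]
[[[0.0, 0.0, -0.0156, 0.0782, -0.053, -0.0577, 1.0], [0.0, 0.0, -0.0312, 0.1563, -0.106, -0.1153, 1.0], [0.0, 0.0, -0.0468, 0.2345, -0.159, -0.173, 1.0], [0.0, 0.0, -0.0623, 0.3126, -0.212, -0.2307, 1.0], [0.0, 0.0, -0.0779, 0.3908, -0.265, -0.2884, 1.0]]]
```

play_rows:
  commands:
    - [[0.0,0.0,-0.0156,0.0782,-0.053,-0.0577,1.0],[0.0,0.0,-0.0312,0.1563,-0.106,-0.1153,1.0],[0.0,0.0,-0.0468,0.2345,-0.159,-0.173,1.0],[0.0,0.0,-0.0623,0.3126,-0.212,-0.2307,1.0],[0.0,0.0,-0.0779,0.3908,-0.265,-0.2884,1.0]]

```text
clock: 0.82
tool_pos: [300.6, -478.9, 520.6]
tool_rot: [-0.0, 0.966, 0.259, 0.0]
wrist_force: [0.0, 0.2, -0.9]
grip_width: 93.9
```

```bash
python3 go.py 390 -220 350 50 1 5
```

```text
t0.82 grasp [ 300.6 -478.8  340.6] yaw 30.1 cmd [ 300. -480.  340.] 30.0 F [ 0.   0.2 -0.9] T [ 0.01 -0.01 -0.  ] grip 93.9 q [-1.21 -0.03  1.64  0.    1.53 -0.16]
[[[0.0, 0.0, -0.0222, 0.104, -0.0901, -0.005, 1.0], [0.0, 0.0, -0.0445, 0.2079, -0.1802, -0.01, 1.0], [0.0, 0.0, -0.0667, 0.3119, -0.2703, -0.015, 1.0], [0.0, 0.0, -0.0889, 0.4158, -0.3603, -0.02, 1.0], [0.0, 0.0, -0.1111, 0.5198, -0.4504, -0.025, 1.0]]]
```

play_rows:
  commands:
    - [[0.0,0.0,-0.0222,0.104,-0.0901,-0.005,1.0],[0.0,0.0,-0.0445,0.2079,-0.1802,-0.01,1.0],[0.0,0.0,-0.0667,0.3119,-0.2703,-0.015,1.0],[0.0,0.0,-0.0889,0.4158,-0.3603,-0.02,1.0],[0.0,0.0,-0.1111,0.5198,-0.4504,-0.025,1.0]]

```text
clock: 1.45
tool_pos: [390.1, -218.2, 530.0]
tool_rot: [0.0, 0.906, 0.423, 0.0]
wrist_force: [0.9, 0.5, 0.5]
grip_width: 94.1
```

```bash
python3 go.py 417 40 360 68 1 5
```

```text
t1.45 grasp [ 390.2 -218.3  350. ] yaw 50.1 cmd [ 390. -220.  350.] 50.0 F [0.9 0.5 0.5] T [-0.11 -0.11  0.01] grip 94.1 q [-0.76 -0.33  1.89  0.    1.58 -0.07]
[[[0.0, 0.0, -0.02, 0.1083, -0.0732, -0.005, 1.0], [0.0, 0.0, -0.04, 0.2165, -0.1465, -0.01, 1.0], [0.0, 0.0, -0.06, 0.3248, -0.2197, -0.015, 1.0], [0.0, 0.0, -0.08, 0.433, -0.293, -0.02, 1.0], [0.0, 0.0, -0.1, 0.5413, -0.3662, -0.025, 1.0]]]
```

play_rows:
  commands:
    - [[0.0,0.0,-0.02,0.1083,-0.0732,-0.005,1.0],[0.0,0.0,-0.04,0.2165,-0.1465,-0.01,1.0],[0.0,0.0,-0.06,0.3248,-0.2197,-0.015,1.0],[0.0,0.0,-0.08,0.433,-0.293,-0.02,1.0],[0.0,0.0,-0.1,0.5413,-0.3662,-0.025,1.0]]

```text
clock: 2.08
tool_pos: [416.6, 41.7, 540.1]
tool_rot: [0.0, 0.829, 0.56, 0.0]
wrist_force: [-0.2, 0.8, -0.3]
grip_width: 93.9
```

```bash
python3 go.py 417.5 203 240 77 1 5
```

```text
t2.08 grasp [416.8  41.7 360.1] yaw 68.1 cmd [417.  40. 360.] 68.0 F [-0.2  0.8 -0.3] T [-0.06 -0.08 -0.01] grip 93.9 q [-0.17 -0.41  1.93  0.    1.62  0.21]
[[[0.0, 0.0, -0.01, 0.0757, -0.0303, 0.06, 1.0], [0.0, 0.0, -0.02, 0.1513, -0.0606, 0.12, 1.0], [0.0, 0.0, -0.03, 0.227, -0.0909, 0.18, 1.0], [0.0, 0.0, -0.04, 0.3026, -0.1212, 0.24, 1.0], [0.0, 0.0, -0.05, 0.3783, -0.1515, 0.3, 1.0]]]
```

play_rows:
  commands:
    - [[0.0,0.0,-0.01,0.0757,-0.0303,0.06,1.0],[0.0,0.0,-0.02,0.1513,-0.0606,0.12,1.0],[0.0,0.0,-0.03,0.227,-0.0909,0.18,1.0],[0.0,0.0,-0.04,0.3026,-0.1212,0.24,1.0],[0.0,0.0,-0.05,0.3783,-0.1515,0.3,1.0]]

```text
clock: 2.7
tool_pos: [417.2, 204.1, 419.2]
tool_rot: [0.0, 0.782, 0.623, 0.0]
wrist_force: [0.3, -0.3, 0.3]
grip_width: 93.9
```

```bash
python3 go.py 417.5 203 180 77 0.5 3; python3 - <<'E'
from h import *
t=get_image("top");s=get_image("side")
crop(t,150,170,290,290,5,"pics/t1.png"); crop(s,190,60,290,200,5,"pics/s1.png")
E
```

```text
t2.70 grasp [417.2 204.1 239.2] yaw 77.1 cmd [417.5 203.  240. ] 77.0 F [ 0.3 -0.3  0.3] T [-0.09 -0.1  -0.08] grip 93.9 q [ 0.21 -0.22  2.   -0.    1.36  0.44]
[[[0.0, 0.0, 0.0, 0.0, 0.0, 0.05, 0.5], [0.0, 0.0, 0.0, 0.0, 0.0, 0.1, 0.5], [0.0, 0.0, 0.0, 0.0, 0.0, 0.15, 0.5], [0.0, 0.0, 0.0, 0.0, 0.0, 0.15, 0.5], [0.0, 0.0, 0.0, 0.0, 0.0, 0.15, 0.5]]]
```

View pics/t1.png

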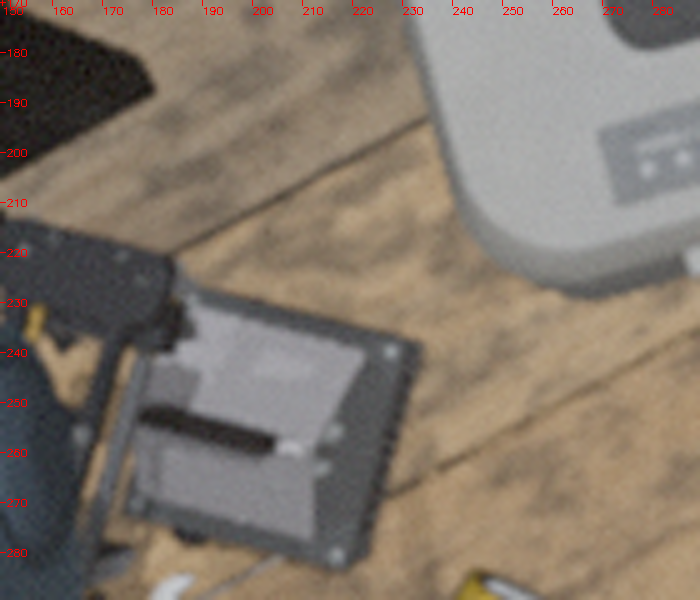

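View pics/s1.png

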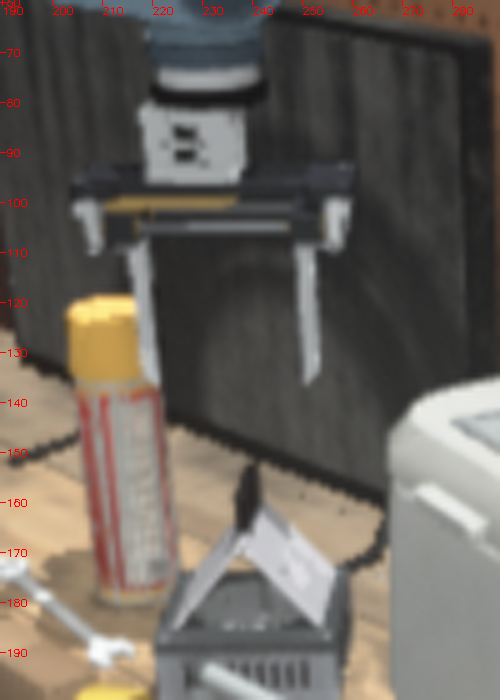

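```bash
python3 - <<'E'
from pl import *
s=get_image("side"); st=state(); m=Rq(st["tool_rot"]); p=st["tool_pos"]
for n,o in (("tipL",[0,-47,199]),("tipR",[0,47,199]),("mid",[0,0,199])):
    uv=proj(s,p+m.apply(o))[0]; print(n,((uv-[190,60]+.5)*5).round(0))
for z in (117,149):
    g=p+m.apply([0,0,180]); 
    for dy in (-32,0,32): print(z,dy,((proj(s,[417.5+dy*.225,203+dy*.974,z])[0]-[190,60]+.5)*5).round(0))
E
```

```text
tipL [164. 383.]
tipR [304. 381.]
mid [234. 382.]
117 -32 [242. 542.]
117 0 [249. 524.]
117 32 [254. 507.]
149 -32 [238. 498.]
149 0 [245. 481.]
149 32 [251. 464.]
```

play_rows:
  commands:
    - [[0.0,0.0,0.0,0.0,0.0,0.05,0.5],[0.0,0.0,0.0,0.0,0.0,0.1,0.5],[0.0,0.0,0.0,0.0,0.0,0.15,0.5],[0.0,0.0,0.0,0.0,0.0,0.15,0.5],[0.0,0.0,0.0,0.0,0.0,0.15,0.5]]

```text
clock: 3.48
tool_pos: [418.0, 202.6, 361.5]
tool_rot: [0.001, 0.783, 0.622, 0.001]
wrist_force: [0.2, 0.3, -0.3]
grip_width: 48.4
```

```bash
python3 go.py 417.5 203 140 77 0.5 3; python3 - <<'E'
from h import *
t=get_image("top");s=get_image("side")
crop(t,150,190,250,290,6,"pics/t2.png"); crop(s,190,90,290,200,5,"pics/s2.png")
E
```

```text
t3.48 grasp [418.4 202.7 181.5] yaw 76.9 cmd [417.5 203.  180. ] 77.0 F [ 0.2  0.3 -0.3] T [-0.01 -0.12  0.01] grip 48.4 q [ 0.21 -0.16  2.06 -0.    1.24  0.43]
[[[0.0, 0.0, 0.0, 0.0, 0.0, 0.0333, 0.5], [0.0, 0.0, 0.0, 0.0, 0.0, 0.0667, 0.5], [0.0, 0.0, 0.0, 0.0, 0.0, 0.1, 0.5], [0.0, 0.0, 0.0, 0.0, 0.0, 0.1, 0.5], [0.0, 0.0, 0.0, 0.0, 0.0, 0.1, 0.5]]]
```

View pics/t2.png

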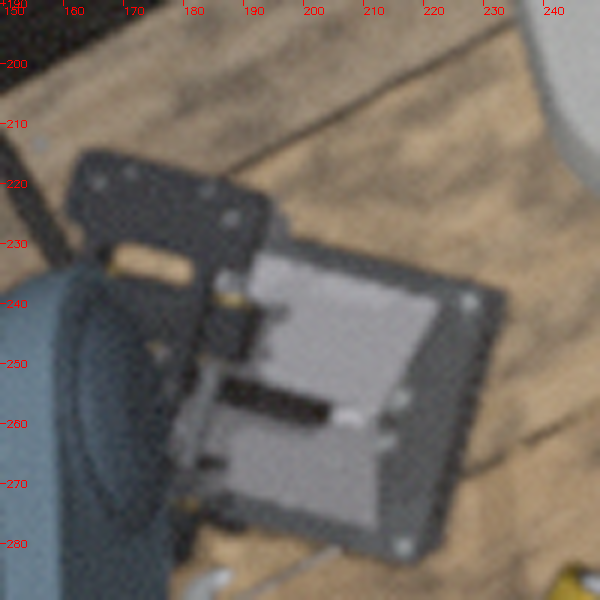

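View pics/s2.png

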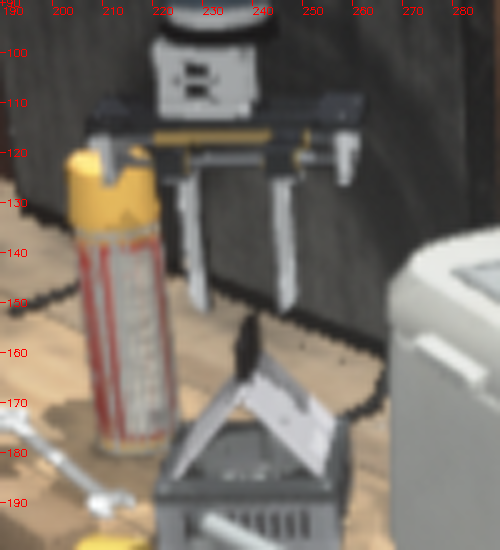

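Both views show the fin between the open fingers: the side view has the tips at (201,310) and (287,310) in the crop, with the fin at (247,320). I'll descend and close.

play_rows:
  commands:
    - [[0.0,0.0,0.0,0.0,0.0,0.0333,0.5],[0.0,0.0,0.0,0.0,0.0,0.0667,0.5],[0.0,0.0,0.0,0.0,0.0,0.1,0.5],[0.0,0.0,0.0,0.0,0.0,0.1,0.5],[0.0,0.0,0.0,0.0,0.0,0.1,0.5]]

```text
clock: 4.2
tool_pos: [417.6, 203.1, 320.0]
tool_rot: [-0.0, 0.783, 0.622, -0.0]
wrist_force: [-0.7, -0.8, 0.3]
grip_width: 46.9
```

```bash
python3 go.py 417.5 203 140 77 0.0 1; python3 - <<'E'
from h import *
s=get_image("side")
crop(s,190,90,290,200,5,"pics/s3.png")
E
```

```text
t4.20 grasp [417.6 203.1 140. ] yaw 77.0 cmd [417.5 203.  140. ] 77.0 F [-0.7 -0.8  0.3] T [-0.06 -0.07  0.01] grip 46.9 q [ 0.21 -0.1   2.09  0.    1.16  0.43]
[[[0.0, 0.0, 0.0, 0.0, 0.0, 0.0, 0.0], [0.0, 0.0, 0.0, 0.0, 0.0, 0.0, 0.0], [0.0, 0.0, 0.0, 0.0, 0.0, 0.0, 0.0], [0.0, 0.0, 0.0, 0.0, 0.0, 0.0, 0.0], [0.0, 0.0, 0.0, 0.0, 0.0, 0.0, 0.0]]]
```

View pics/s3.png

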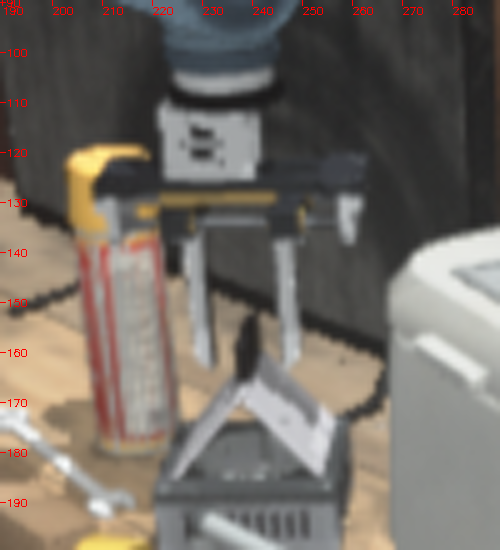

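play_rows:
  commands:
    - [[0,0,0,0,0,0,0],[0,0,0,0,0,0,0],[0,0,0,0,0,0,0],[0,0,0,0,0,0,0],[0,0,0,0,0,0,0]]
  force: 30

```text
clock: 4.88
tool_pos: [417.5, 203.0, 320.1]
tool_rot: [-0.0, 0.783, 0.622, 0.0]
wrist_force: [0.5, -0.2, -0.0]
grip_width: 9.6
```

```bash
python3 go.py 417.5 203 190 77 0.0 5
```

```text
t4.88 grasp [417.5 203.  140.1] yaw 77.0 cmd [417.5 203.  140. ] 77.0 F [ 0.5 -0.2 -0. ] T [-0.1  -0.06 -0.03] grip 9.6 q [ 0.21 -0.1   2.09  0.    1.16  0.43]
[[[0.0, 0.0, 0.0, 0.0, 0.0, -0.025, 0.0], [0.0, 0.0, 0.0, 0.0, 0.0, -0.05, 0.0], [0.0, 0.0, 0.0, 0.0, 0.0, -0.075, 0.0], [0.0, 0.0, 0.0, 0.0, 0.0, -0.1, 0.0], [0.0, 0.0, 0.0, 0.0, 0.0, -0.125, 0.0]]]
```

Gripped at 9.6 mm, which matches the 10 mm fin. Lifting.

play_rows:
  commands:
    - [[0.0,0.0,0.0,0.0,0.0,-0.025,0.0],[0.0,0.0,0.0,0.0,0.0,-0.05,0.0],[0.0,0.0,0.0,0.0,0.0,-0.075,0.0],[0.0,0.0,0.0,0.0,0.0,-0.1,0.0],[0.0,0.0,0.0,0.0,0.0,-0.125,0.0]]

```text
clock: 5.5
tool_pos: [417.5, 203.0, 370.8]
tool_rot: [0.0, 0.783, 0.622, 0.0]
wrist_force: [0.0, 0.3, -1.1]
grip_width: 9.7
```

```bash
python3 go.py 417.5 190 355 77 0.0 5; python3 - <<'E'
from h import *
s=get_image("side")
crop(s,190,90,290,200,5,"pics/s4.png")
E
```

```text
t5.50 grasp [417.6 203.  190.8] yaw 77.0 cmd [417.5 203.  190. ] 77.0 F [ 0.   0.3 -1.1] T [-0.05 -0.09  0.04] grip 9.7 q [ 0.21 -0.17  2.05  0.    1.26  0.43]
[[[0.0, 0.0, 0.0, -0.0063, 0.0015, -0.0825, 0.0], [0.0, 0.0, 0.0, -0.0127, 0.0029, -0.165, 0.0], [0.0, 0.0, 0.0, -0.019, 0.0044, -0.2475, 0.0], [0.0, 0.0, 0.0, -0.0254, 0.0058, -0.33, 0.0], [0.0, 0.0, 0.0, -0.0317, 0.0073, -0.4125, 0.0]]]
```

View pics/s4.png

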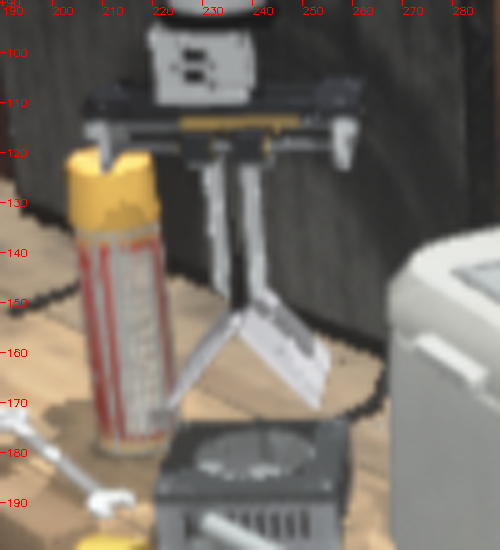

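play_rows:
  commands:
    - [[0.0,0.0,0.0,-0.0063,0.0015,-0.0825,0.0],[0.0,0.0,0.0,-0.0127,0.0029,-0.165,0.0],[0.0,0.0,0.0,-0.019,0.0044,-0.2475,0.0],[0.0,0.0,0.0,-0.0254,0.0058,-0.33,0.0],[0.0,0.0,0.0,-0.0317,0.0073,-0.4125,0.0]]

```text
clock: 6.18
tool_pos: [417.3, 189.9, 536.1]
tool_rot: [-0.0, 0.783, 0.622, -0.0]
wrist_force: [0.7, -0.4, -1.2]
grip_width: 10.0
```

```bash
python3 go.py 412 0 360 98 0.0 5;python3 - <<'E'
from h import *
s=get_image("side");t=get_image("top")
crop(t,165,215,255,290,8,"pics/t5.png")
crop(s,195,145,290,215,8,"pics/s5.png")
E
```

```text
t6.17 grasp [417.3 189.9 356.1] yaw 77.0 cmd [417.5 190.  355. ] 77.0 F [ 0.7 -0.4 -1.2] T [-0.09 -0.1  -0.02] grip 10.0 q [ 0.18 -0.3   1.86  0.    1.59  0.41]
[[[0.0, 0.0, -0.0233, -0.0932, 0.0187, -0.0025, 0.0], [0.0, 0.0, -0.0467, -0.1864, 0.0374, -0.005, 0.0], [0.0, 0.0, -0.07, -0.2795, 0.0561, -0.0075, 0.0], [0.0, 0.0, -0.0934, -0.3727, 0.0748, -0.01, 0.0], [0.0, 0.0, -0.1167, -0.4659, 0.0935, -0.0125, 0.0]]]
```

View pics/t5.png

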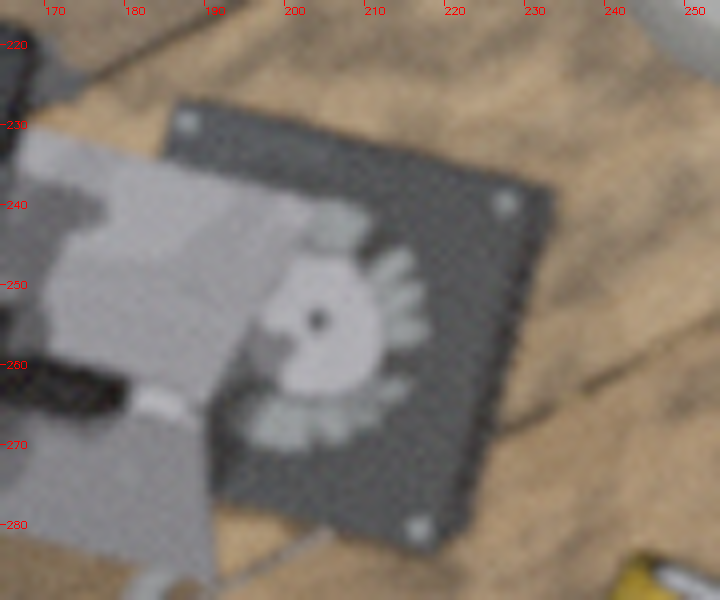

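View pics/s5.png

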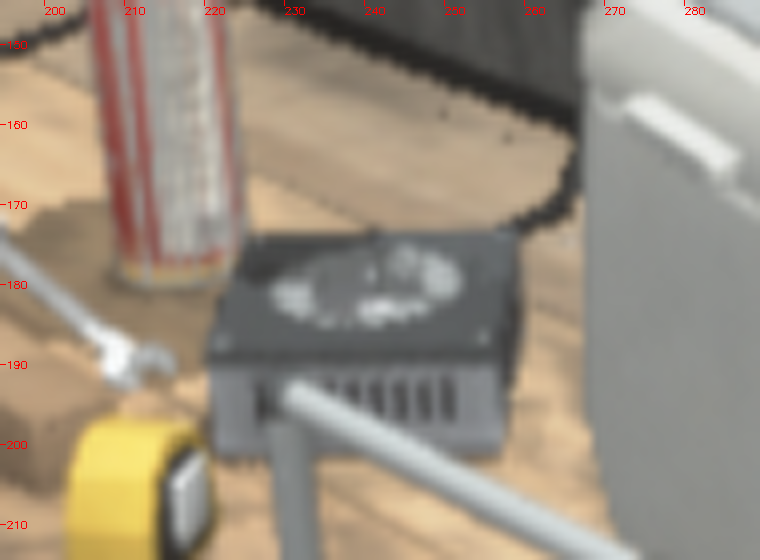

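play_rows:
  commands:
    - [[0.0,0.0,-0.0233,-0.0932,0.0187,-0.0025,0.0],[0.0,0.0,-0.0467,-0.1864,0.0374,-0.005,0.0],[0.0,0.0,-0.07,-0.2795,0.0561,-0.0075,0.0],[0.0,0.0,-0.0934,-0.3727,0.0748,-0.01,0.0],[0.0,0.0,-0.1167,-0.4659,0.0935,-0.0125,0.0]]

```text
clock: 6.9
tool_pos: [411.7, -1.1, 538.1]
tool_rot: [-0.001, 0.655, 0.756, -0.0]
wrist_force: [0.3, -0.5, -1.6]
grip_width: 9.8
```

```bash
python3 go.py 417.5 -179.5 330 120.6 0.0 5;python3 - <<'E'
from h import *
import pickle
s=get_image("side");t=get_image("top")
pickle.dump((t,s),open("im1.pkl","wb"))
crop(t,165,215,255,290,8,"pics/t6.png")
crop(s,195,145,290,215,8,"pics/s6.png")
E
```

```text
t6.90 grasp [411.4  -1.  358.1] yaw 98.1 cmd [412.   0. 360.] 98.0 F [ 0.3 -0.5 -1.6] T [-0.05 -0.14 -0.02] grip 9.8 q [-0.28 -0.43  1.95  0.    1.63 -0.42]
[[[0.0, 0.0, -0.0251, -0.0893, -0.0098, 0.015, 0.0], [0.0, 0.0, -0.0502, -0.1785, -0.0195, 0.03, 0.0], [0.0, 0.0, -0.0753, -0.2678, -0.0293, 0.045, 0.0], [0.0, 0.0, -0.1004, -0.357, -0.0391, 0.06, 0.0], [0.0, 0.0, -0.1256, -0.4463, -0.0488, 0.075, 0.0]]]
```

View pics/t6.png

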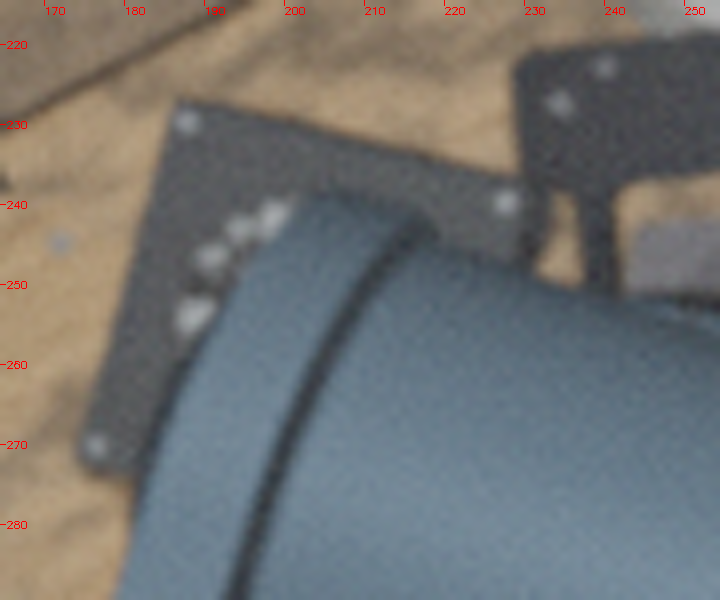

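View pics/s6.png

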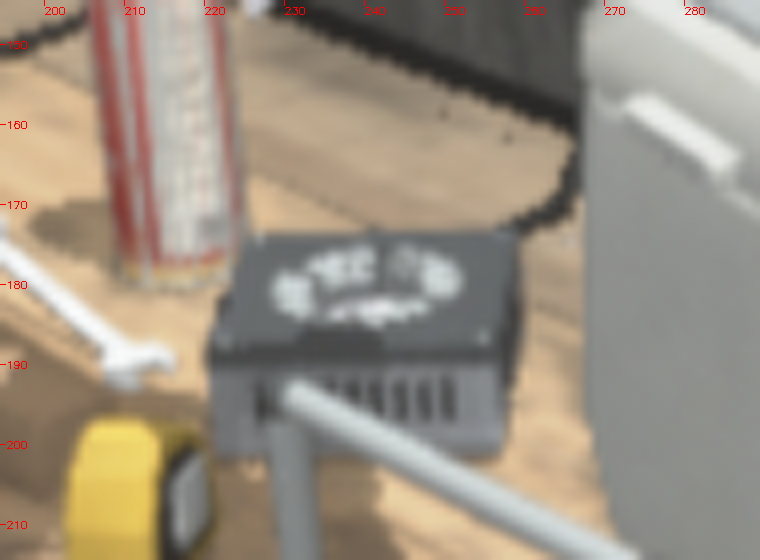

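play_rows:
  commands:
    - [[0.0,0.0,-0.0251,-0.0893,-0.0098,0.015,0.0],[0.0,0.0,-0.0502,-0.1785,-0.0195,0.03,0.0],[0.0,0.0,-0.0753,-0.2678,-0.0293,0.045,0.0],[0.0,0.0,-0.1004,-0.357,-0.0391,0.06,0.0],[0.0,0.0,-0.1256,-0.4463,-0.0488,0.075,0.0]]

```text
clock: 7.62
tool_pos: [417.6, -179.9, 508.3]
tool_rot: [-0.001, 0.494, 0.869, 0.0]
wrist_force: [0.8, -0.3, -2.1]
grip_width: 10.1
```

```bash
python3 go.py 417.5 -179.5 272 120.6 0.0 3;python3 - <<'E'
from h import *
import pickle
s=get_image("side");t=get_image("top")
pickle.dump((t,s),open("im2.pkl","wb"))
crop(t,165,215,255,290,8,"pics/t7.png")
crop(t,270,190,410,310,5,"pics/t7b.png")
crop(s,200,130,320,250,5,"pics/s7.png")
E
```

```text
t7.62 grasp [ 417.4 -179.7  328.3] yaw 120.8 cmd [ 417.5 -179.5  330. ] 120.6 F [ 0.8 -0.3 -2.1] T [-0.04 -0.16  0.03] grip 10.1 q [-0.66 -0.3   1.91  0.    1.54 -1.19]
[[[0.0, 0.0, 0.0, 0.0, 0.0, 0.0483, 0.0], [0.0, 0.0, 0.0, 0.0, 0.0, 0.0967, 0.0], [0.0, 0.0, 0.0, 0.0, 0.0, 0.145, 0.0], [0.0, 0.0, 0.0, 0.0, 0.0, 0.145, 0.0], [0.0, 0.0, 0.0, 0.0, 0.0, 0.145, 0.0]]]
```

View pics/t7.png

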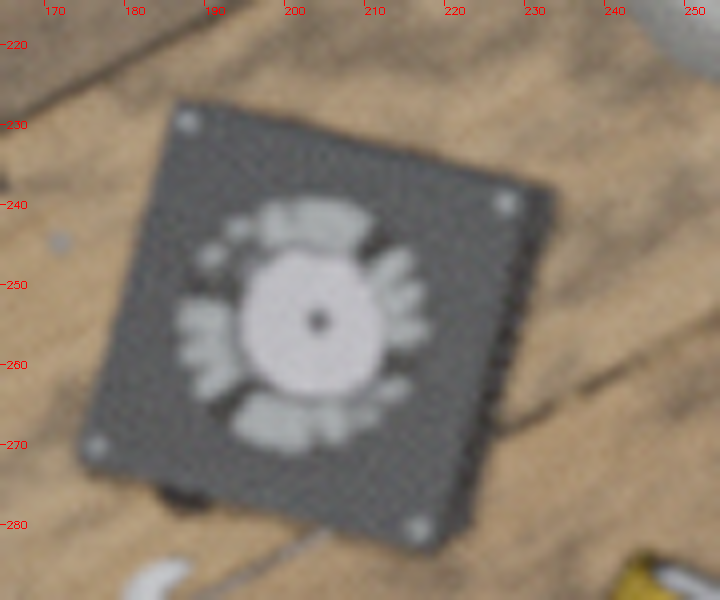

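View pics/t7b.png

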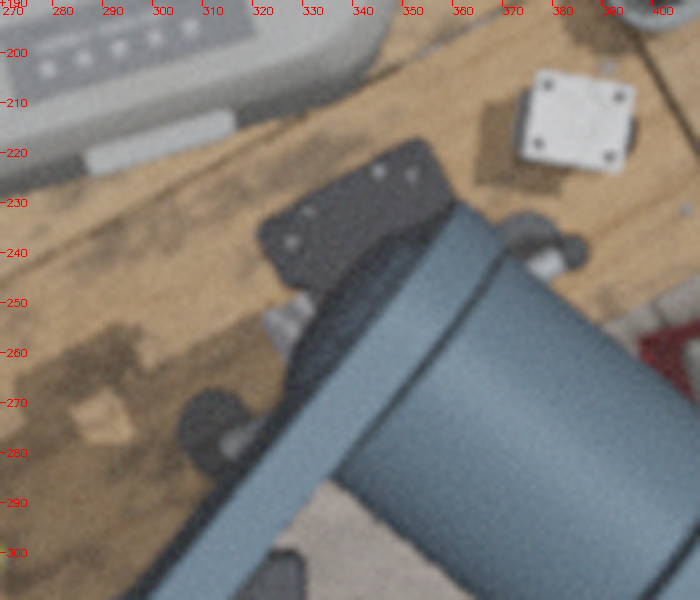

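View pics/s7.png

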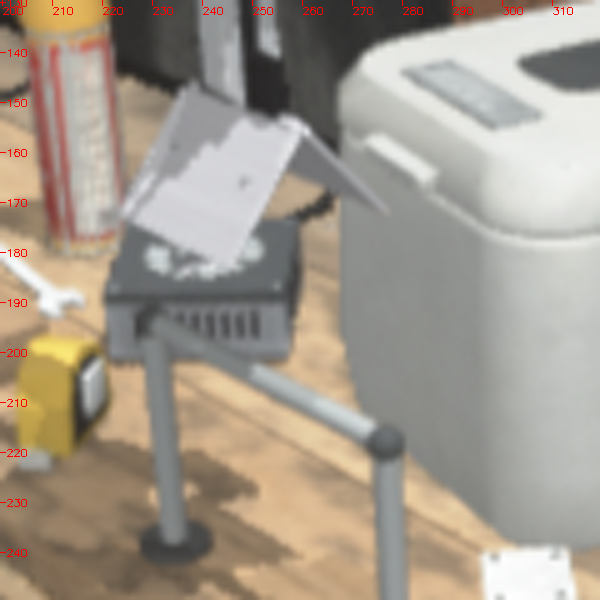

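```bash
python3 - <<'E'
from h import *
import pickle
t,s=pickle.load(open("im2.pkl","rb"))
c=np.array([414.4,199.0])
# rectified: aligned with the box: right = dir -12.8deg, up = 77.2
a=np.radians(-12.8); ex=np.array([np.cos(a),np.sin(a)]); ey=np.array([-np.sin(a),np.cos(a)])
outs=[]
for im,z in ((t,57),(s,57)):
    k=4; n=560
    jj,ii=np.meshgrid(np.arange(n),np.arange(n)); X=(jj-n/2)/k; Y=-(ii-n/2)/k
    pts=np.stack([c[0]+X*ex[0]+Y*ey[0],c[1]+X*ex[1]+Y*ey[1],np.full_like(X,z)],-1).reshape(-1,3)
    uv=proj(im,pts).reshape(n,n,2).astype(np.float32)
    o=cv2.remap(im["pixels"][:,:,::-1].copy(),uv[...,0],uv[...,1],cv2.INTER_CUBIC)
    for r in (27.5,41): cv2.circle(o,(n//2,n//2),int(r*k),(0,255,0),1)
    for d in range(0,360,30):
        q=np.radians(d); cv2.putText(o,str(d),(int(n/2+50*k*np.cos(q))-10,int(n/2-50*k*np.sin(q))),0,.4,(0,255,255),1)
    cv2.rectangle(o,(int(n/2-62*k),int(n/2-62*k)),(int(n/2+62*k),int(n/2+62*k)),(255,0,0),1)
    outs.append(o)
cv2.imwrite("pics/rect_t.png",outs[0]);cv2.imwrite("pics/rect_s.png",outs[1])
E
```

```text
(no output)
```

View pics/rect_t.png

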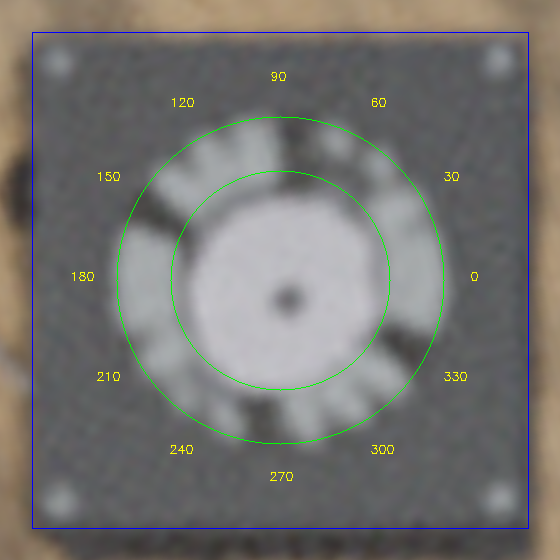

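View pics/rect_s.png

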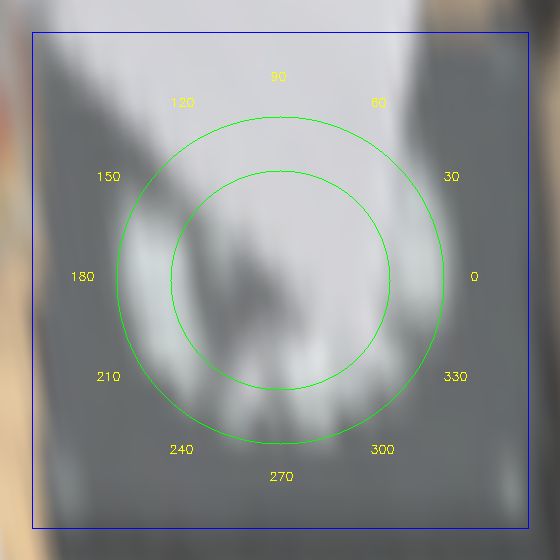

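```bash
cat > rect.py <<'E'
from h import *
import pickle
def rect(im,z,fn,c=(414.4,199.0),k=5,n=560):
    a=np.radians(-12.8); ex=np.array([np.cos(a),np.sin(a)]); ey=np.array([-np.sin(a),np.cos(a)])
    jj,ii=np.meshgrid(np.arange(n),np.arange(n)); X=(jj-n/2)/k; Y=-(ii-n/2)/k
    pts=np.stack([c[0]+X*ex[0]+Y*ey[0],c[1]+X*ex[1]+Y*ey[1],np.full_like(X,z)],-1).reshape(-1,3)
    uv=proj(im,pts).reshape(n,n,2).astype(np.float32)
    o=cv2.remap(im["pixels"][:,:,::-1].astype(np.float32),uv[...,0],uv[...,1],cv2.INTER_LANCZOS4)
    o=cv2.addWeighted(o,3,cv2.GaussianBlur(o,(0,0),k*2),-2,0); o=np.clip(o,0,255).astype(np.uint8)
    for r in (27.5,41): cv2.circle(o,(n//2,n//2),int(r*k),(0,255,0),1)
    for d in range(0,360,30):
        q=np.radians(d); cv2.putText(o,str(d),(int(n/2+48*k*np.cos(q))-10,int(n/2-48*k*np.sin(q))),0,.4,(0,255,255),1)
    cv2.imwrite(fn,o)
if __name__=="__main__":
    t,s=pickle.load(open("im1.pkl","rb")); rect(s,57,"pics/r_s1.png")
    t,s=pickle.load(open("im2.pkl","rb")); rect(t,57,"pics/r_t1.png")
E
python3 rect.py
```

```text
(no output)
```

View pics/r_s1.png

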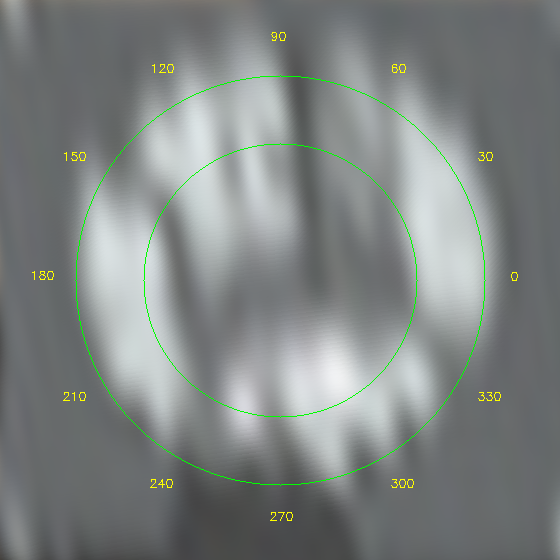

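View pics/r_t1.png

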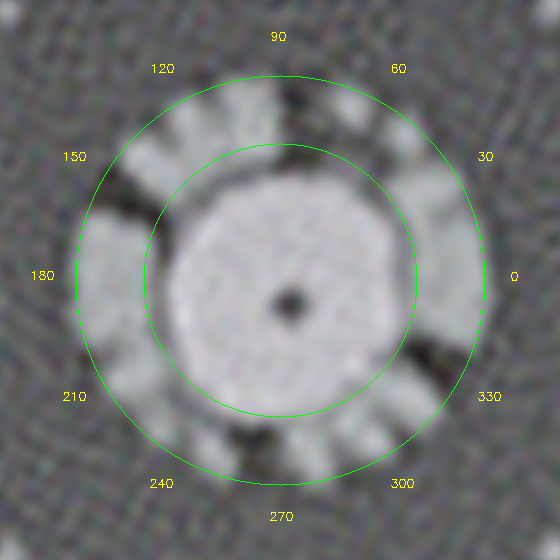

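play_rows:
  commands:
    - [[0.0,0.0,0.0,0.0,0.0,0.0483,0.0],[0.0,0.0,0.0,0.0,0.0,0.0967,0.0],[0.0,0.0,0.0,0.0,0.0,0.145,0.0],[0.0,0.0,0.0,0.0,0.0,0.145,0.0],[0.0,0.0,0.0,0.0,0.0,0.145,0.0]]

```text
clock: 8.35
tool_pos: [417.7, -179.4, 452.4]
tool_rot: [0.0, 0.495, 0.869, -0.0]
wrist_force: [-0.4, -0.1, -2.1]
grip_width: 9.9
```

```bash
python3 go.py 417.5 -179.5 222 120.6 0.0 3;python3 - <<'E'
from h import *
import pickle
s=get_image("side");t=get_image("top")
pickle.dump((t,s),open("im3.pkl","wb"))
crop(s,200,120,320,240,5,"pics/s8.png")
crop(t,270,190,410,310,5,"pics/t8.png")
E
```

```text
t8.35 grasp [ 417.8 -179.4  272.4] yaw 120.6 cmd [ 417.5 -179.5  272. ] 120.6 F [-0.4 -0.1 -2.1] T [-0.03 -0.12 -0.02] grip 9.9 q [-0.66 -0.27  1.98  0.    1.43 -1.19]
[[[0.0, 0.0, 0.0, 0.0, 0.0, 0.0417, 0.0], [0.0, 0.0, 0.0, 0.0, 0.0, 0.0834, 0.0], [0.0, 0.0, 0.0, 0.0, 0.0, 0.125, 0.0], [0.0, 0.0, 0.0, 0.0, 0.0, 0.125, 0.0], [0.0, 0.0, 0.0, 0.0, 0.0, 0.125, 0.0]]]
```

View pics/s8.png

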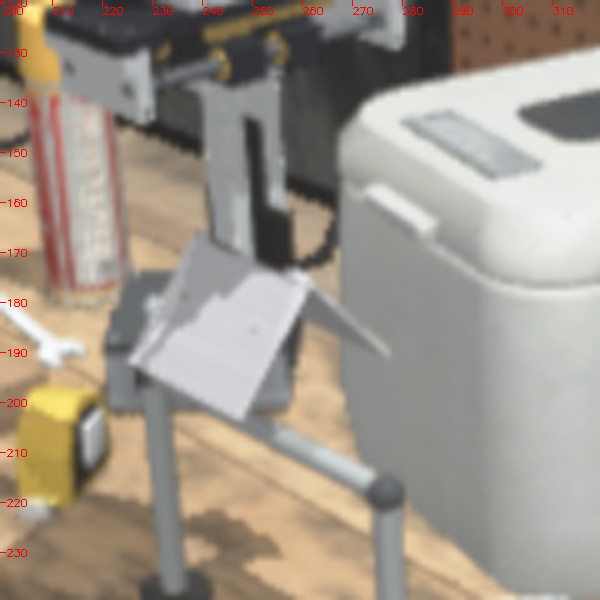

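View pics/t8.png

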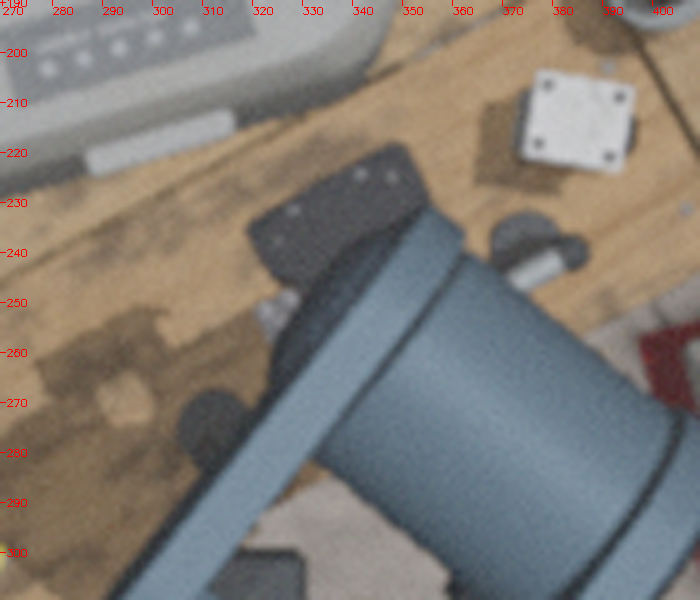

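play_rows:
  commands:
    - [[0.0,0.0,0.0,0.0,0.0,0.0417,0.0],[0.0,0.0,0.0,0.0,0.0,0.0834,0.0],[0.0,0.0,0.0,0.0,0.0,0.125,0.0],[0.0,0.0,0.0,0.0,0.0,0.125,0.0],[0.0,0.0,0.0,0.0,0.0,0.125,0.0]]

```text
clock: 9.07
tool_pos: [417.6, -179.6, 402.2]
tool_rot: [0.0, 0.495, 0.869, -0.0]
wrist_force: [-0.3, 0.7, -1.3]
grip_width: 9.7
```

```bash
python3 go.py 417.5 -179.5 188 120.6 0.0 4;python3 - <<'E'
from h import *
import pickle
s=get_image("side");t=get_image("top")
crop(s,200,120,320,240,5,"pics/s9.png")
E
```

```text
t9.07 grasp [ 417.7 -179.6  222.2] yaw 120.6 cmd [ 417.5 -179.5  222. ] 120.6 F [-0.3  0.7 -1.3] T [-0.03 -0.13 -0.02] grip 9.7 q [-0.66 -0.23  2.04 -0.    1.33 -1.19]
[[[0.0, 0.0, 0.0, 0.0, 0.0, 0.0213, 0.0], [0.0, 0.0, 0.0, 0.0, 0.0, 0.0425, 0.0], [0.0, 0.0, 0.0, 0.0, 0.0, 0.0638, 0.0], [0.0, 0.0, 0.0, 0.0, 0.0, 0.085, 0.0], [0.0, 0.0, 0.0, 0.0, 0.0, 0.085, 0.0]]]
```

View pics/s9.png

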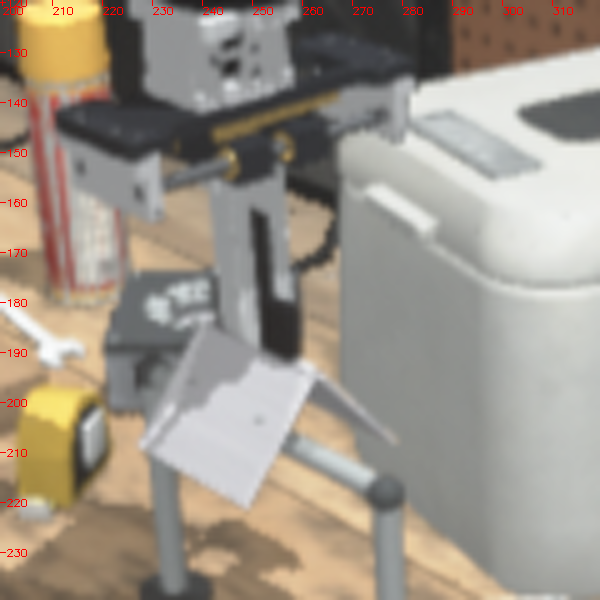

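The cover straddles the bar, with the bar emerging under the ridge at (300,445) in the crop. I'll keep lowering until it touches.

play_rows:
  commands:
    - [[0.0,0.0,0.0,0.0,0.0,0.0213,0.0],[0.0,0.0,0.0,0.0,0.0,0.0425,0.0],[0.0,0.0,0.0,0.0,0.0,0.0638,0.0],[0.0,0.0,0.0,0.0,0.0,0.085,0.0],[0.0,0.0,0.0,0.0,0.0,0.085,0.0]]

```text
clock: 9.8
tool_pos: [417.2, -180.0, 367.8]
tool_rot: [-0.001, 0.495, 0.869, -0.002]
wrist_force: [-5.1, -3.5, 1.3]
grip_width: 9.9
```

```bash
python3 go.py 417.5 -179.5 186 120.6 0.0 3;python3 - <<'E'
from h import *
import pickle
s=get_image("side");t=get_image("top")
crop(s,200,120,320,240,5,"pics/s10.png")
E
```

```text
t9.80 grasp [ 416.5 -180.3  187.8] yaw 120.7 cmd [ 417.5 -179.5  188. ] 120.6 F [-5.1 -3.5  1.3] T [-0.56  0.96  0.13] grip 9.9 q [-0.66 -0.19  2.08 -0.    1.26 -1.19]
[[[0.0, 0.0, 0.0, 0.0, 0.0, 0.0017, 0.0], [0.0, 0.0, 0.0, 0.0, 0.0, 0.0034, 0.0], [0.0, 0.0, 0.0, 0.0, 0.0, 0.005, 0.0], [0.0, 0.0, 0.0, 0.0, 0.0, 0.005, 0.0], [0.0, 0.0, 0.0, 0.0, 0.0, 0.005, 0.0]]]
```

View pics/s10.png

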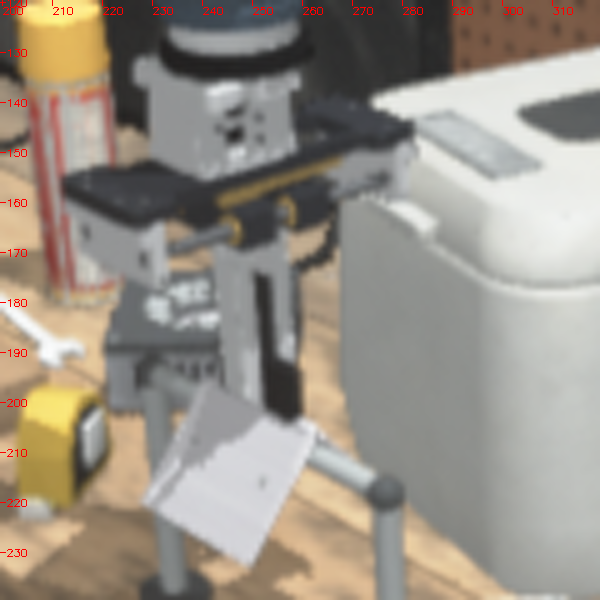

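```bash
rm next.json; python3 go.py 416.5 -180.1 187.5 120.6 0.0 2
```

```text
t9.90 grasp [ 416.5 -180.4  187.8] yaw 120.7 cmd [ 417.5 -179.5  188. ] 120.6 F [-4.9 -3.6  1.7] T [-0.51  0.98  0.14] grip 10.0 q [-0.66 -0.19  2.08 -0.    1.26 -1.19]
[[[0.0, 0.0, 0.0, 0.0, -0.0015, 0.0006, 0.0], [0.0, 0.0, 0.0, 0.0, -0.003, 0.0013, 0.0], [0.0, 0.0, 0.0, 0.0, -0.003, 0.0013, 0.0], [0.0, 0.0, 0.0, 0.0, -0.003, 0.0013, 0.0], [0.0, 0.0, 0.0, 0.0, -0.003, 0.0013, 0.0]]]
```

play_rows:
  commands:
    - [[0.0,0.0,0.0,0.0,-0.0015,0.0006,0.0],[0.0,0.0,0.0,0.0,-0.003,0.0013,0.0],[0.0,0.0,0.0,0.0,-0.003,0.0013,0.0],[0.0,0.0,0.0,0.0,-0.003,0.0013,0.0],[0.0,0.0,0.0,0.0,-0.003,0.0013,0.0]]

```text
clock: 10.52
tool_pos: [416.5, -180.3, 367.8]
tool_rot: [0.0, 0.495, 0.869, -0.001]
wrist_force: [-4.4, -2.6, 3.9]
grip_width: 9.5
```

```bash
python3 go.py 416 -180.4 187 120.6 0.0 2
```

```text
t10.53 grasp [ 416.4 -180.5  187.8] yaw 120.6 cmd [ 416.5 -180.1  187.5] 120.6 F [-4.4 -2.6  3.9] T [-0.36  1.08  0.11] grip 9.5 q [-0.66 -0.2   2.08 -0.    1.26 -1.19]
[[[0.0, 0.0, 0.0, 0.0, -0.0007, 0.0006, 0.0], [0.0, 0.0, 0.0, 0.0, -0.0014, 0.0012, 0.0], [0.0, 0.0, 0.0, 0.0, -0.0014, 0.0012, 0.0], [0.0, 0.0, 0.0, 0.0, -0.0014, 0.0012, 0.0], [0.0, 0.0, 0.0, 0.0, -0.0014, 0.0012, 0.0]]]
```

play_rows:
  commands:
    - [[0.0,0.0,0.0,0.0,-0.0014,0.0,0.0],[0.0,0.0,0.0,0.0,-0.0014,0.0,0.15],[0.0,0.0,0.0,0.0,-0.0014,0.0,0.3],[0.0,0.0,0.0,0.0,-0.0014,0.0,0.4],[0.0,0.0,0.0,0.0,-0.0014,0.0,0.4]]

```text
clock: 11.15
tool_pos: [416.0, -180.3, 367.3]
tool_rot: [0.0, 0.495, 0.869, 0.0]
wrist_force: [1.2, 0.2, 0.4]
grip_width: 37.0
```

```bash
python3 - <<'E'
from pl import *
p,r=load(); p=p+r.apply([0,-.0014*400,0]); json.dump({"p":p.tolist(),"q":r.as_quat().tolist()},open("cmd.json","w"))
os.remove("next.json")
E
python3 go.py 416 -180.4 250 120.6 0.4 5;python3 - <<'E'
from h import *
import pickle
s=get_image("side");t=get_image("top")
crop(s,200,120,320,240,5,"pics/s11.png")
E
```

```text
t11.15 grasp [ 416.1 -180.2  187.3] yaw 120.6 cmd [ 416.  -180.4  187.5] 120.6 F [1.2 0.2 0.4] T [-0.   -0.07 -0.01] grip 37.0 q [-0.66 -0.2   2.08  0.    1.26 -1.19]
[[[0.0, 0.0, 0.0, 0.0, 0.0, -0.0313, 0.4], [0.0, 0.0, 0.0, 0.0, 0.0, -0.0625, 0.4], [0.0, 0.0, 0.0, 0.0, 0.0, -0.0938, 0.4], [0.0, 0.0, 0.0, 0.0, 0.0, -0.125, 0.4], [0.0, 0.0, 0.0, 0.0, 0.0, -0.1563, 0.4]]]
```

View pics/s11.png

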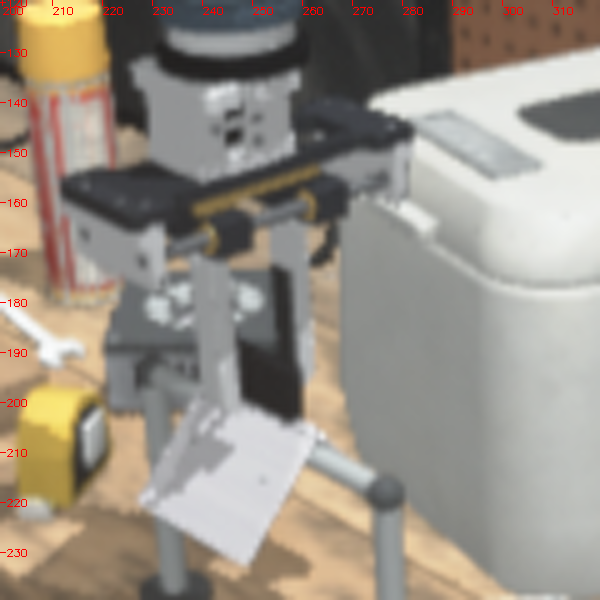

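play_rows:
  commands:
    - [[0.0,0.0,0.0,0.0,0.0,-0.0313,0.4],[0.0,0.0,0.0,0.0,0.0,-0.0625,0.4],[0.0,0.0,0.0,0.0,0.0,-0.0938,0.4],[0.0,0.0,0.0,0.0,0.0,-0.125,0.4],[0.0,0.0,0.0,0.0,0.0,-0.1563,0.4]]

```text
clock: 11.88
tool_pos: [416.0, -180.4, 431.1]
tool_rot: [0.0, 0.495, 0.869, -0.0]
wrist_force: [-0.2, -0.0, 0.1]
grip_width: 37.6
```

```bash
python3 go.py 470 -310 290 100 0.4 5;python3 - <<'E'
from h import *
import pickle
s=get_image("side");t=get_image("top")
crop(s,200,120,320,240,5,"pics/s12.png")
E
```

```text
t11.88 grasp [ 416.1 -180.4  251.1] yaw 120.6 cmd [ 416.  -180.4  250. ] 120.6 F [-0.2 -0.   0.1] T [-0.03 -0.15 -0.04] grip 37.6 q [-0.66 -0.26  2.01 -0.    1.39 -1.19]
[[[0.0, 0.0, 0.0229, -0.0695, -0.0098, -0.02, 0.4], [0.0, 0.0, 0.0458, -0.139, -0.0195, -0.04, 0.4], [0.0, 0.0, 0.0687, -0.2086, -0.0293, -0.06, 0.4], [0.0, 0.0, 0.0916, -0.2781, -0.039, -0.08, 0.4], [0.0, 0.0, 0.1145, -0.3476, -0.0488, -0.1, 0.4]]]
```

View pics/s12.png

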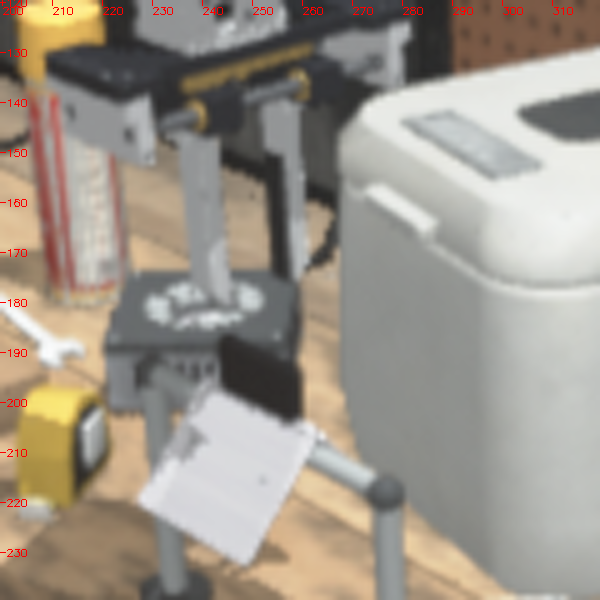

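play_rows:
  commands:
    - [[0.0,0.0,0.0229,-0.0695,-0.0098,-0.02,0.4],[0.0,0.0,0.0458,-0.139,-0.0195,-0.04,0.4],[0.0,0.0,0.0687,-0.2086,-0.0293,-0.06,0.4],[0.0,0.0,0.0916,-0.2781,-0.039,-0.08,0.4],[0.0,0.0,0.1145,-0.3476,-0.0488,-0.1,0.4]]

```text
clock: 12.6
tool_pos: [470.3, -310.9, 469.6]
tool_rot: [-0.001, 0.644, 0.765, 0.0]
wrist_force: [0.2, -0.2, 0.4]
grip_width: 37.8
```

```bash
python3 go.py 480 -390 260 68 0.6 4;python3 - <<'E'
from h import *
import pickle
s=get_image("side");t=get_image("top")
pickle.dump((t,s),open("im4.pkl","wb"))
crop(s,295,260,345,310,12,"pics/s13.png")
crop(t,405,185,460,240,12,"pics/t13.png")
crop(t,300,200,400,300,6,"pics/t13b.png")
E
```

```text
t12.60 grasp [ 470.1 -310.7  289.6] yaw 99.9 cmd [ 470. -310.  290.] 100.0 F [ 0.2 -0.2  0.4] T [ 0.02 -0.1  -0.03] grip 37.8 q [-0.79 -0.    1.71 -0.    1.44 -0.96]
[[[0.0, 0.0, 0.0444, -0.0503, -0.0025, 0.0188, 0.6], [0.0, 0.0, 0.0889, -0.1007, -0.005, 0.0375, 0.6], [0.0, 0.0, 0.1333, -0.151, -0.0076, 0.0563, 0.6], [0.0, 0.0, 0.1778, -0.2013, -0.0101, 0.075, 0.6], [0.0, 0.0, 0.1778, -0.2013, -0.0101, 0.075, 0.6]]]
```

View pics/s13.png

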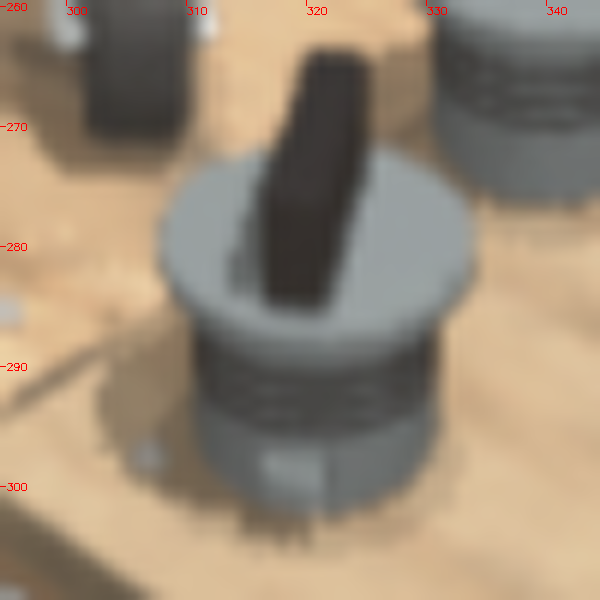

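View pics/t13.png

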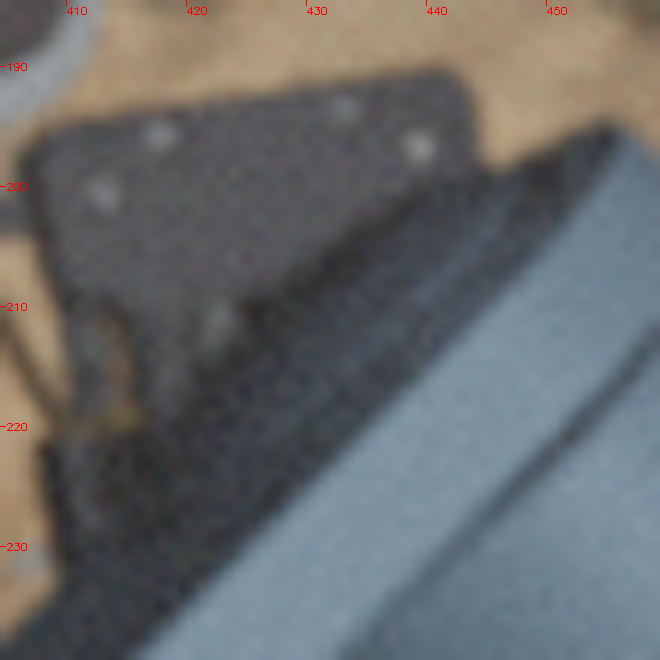

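View pics/t13b.png

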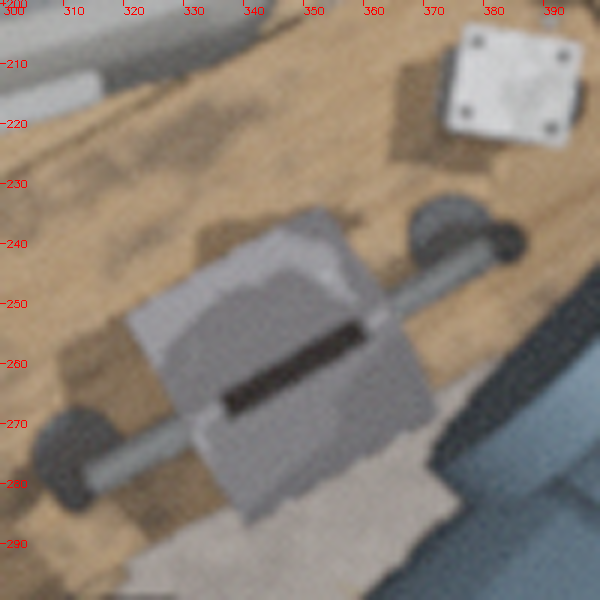

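```bash
python3 - <<'E'
from h import *
import pickle
from scipy.optimize import least_squares
t,s=pickle.load(open("im0.pkl","rb"))
crop(t,405,185,460,240,12,"pics/t0f.png")
cS=at_z(s,295+319/12-.5,260+240/12-.5,54); print("cap S",cS)
l=at_z(s,295+293/12-.5,260+475/12-.5,14); print("lug",l)
for c in (cS,[544,-412]):
    d=l[:2]-np.array(c)[:2]; print(np.hypot(*d),np.degrees(np.arctan2(d[1],d[0])))
E
```

```text
cap S [ 545.15679942 -415.09043296   54.        ]
lug [ 534.22740838 -436.09744585   14.        ]
23.680079794878036 -117.4867629333433
26.003662114399948 -112.07475401870029
```

View pics/t0f.png

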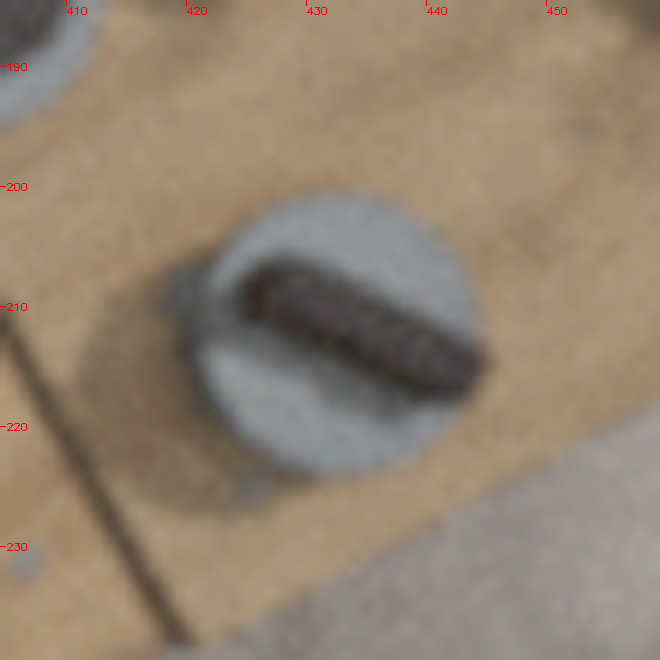

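```bash
python3 - <<'E'
from h import *
import pickle
t,s=pickle.load(open("im0.pkl","rb"))
f=lambda x,y,z: at_z(t,405+x/12-.5,185+y/12-.5,z)
print("cap",f(340,331,54))
a=f(290,255,82);b=f(485,350,82);d=b-a;print("ang",np.degrees(np.arctan2(d[1],d[0])))
a=f(250,315,82);b=f(425,398,82);d=b-a;print("ang",np.degrees(np.arctan2(d[1],d[0])))
# model overlay
def model(c,yaw):
    q=np.radians(yaw); ex=np.array([np.cos(q),np.sin(q),0]);ey=np.array([-np.sin(q),np.cos(q),0]);o=np.array([*c,0.])
    P=[o+32*(np.cos(w)*ex+np.sin(w)*ey)+[0,0,54] for w in np.linspace(0,6.28,60)]
    for z in (54,82):
        for i in np.linspace(-1,1,15):
            for sgn in (1,-1): P.append(o+26*i*ex+7*sgn*ey+[0,0,z]); P.append(o+26*sgn*ex+7*i*ey+[0,0,z])
    for sgn in (1,-1):
        for i in (-1,0,1): P+= [o+32*sgn*ex+6.5*i*ey+[0,0,10],o+32*sgn*ex+6.5*i*ey+[0,0,18]]
    return np.array(P)
M=model((544.5,-412.5),67)
crop(t,405,185,460,240,12,"pics/t0m.png",proj(t,M)); crop(s,295,260,345,310,12,"pics/s0m.png",proj(s,M))
E
```

```text
cap [ 545.03403691 -411.85964394   54.        ]
ang -114.72638653004162
ang -114.08120046605961
```

View pics/t0m.png

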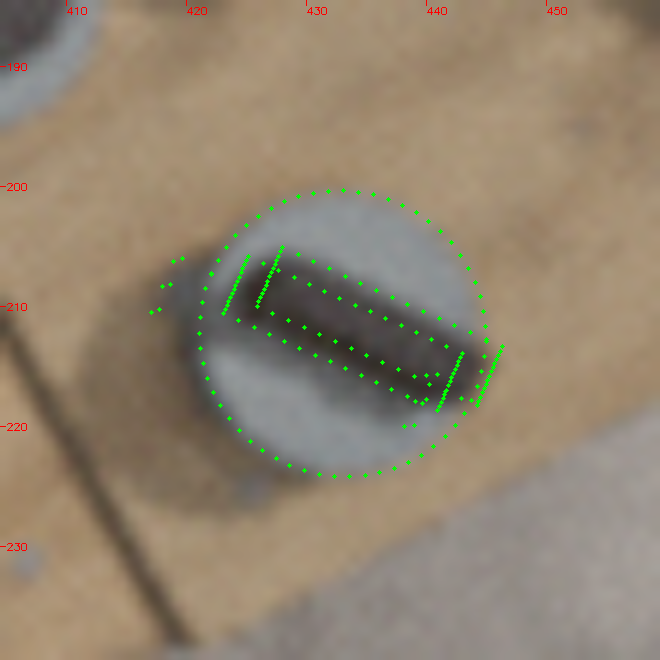

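View pics/s0m.png

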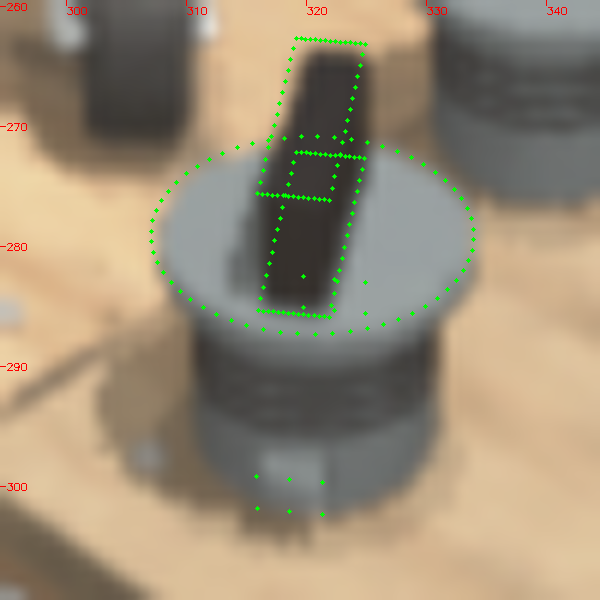

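```bash
rm next.json; python3 go.py 545 -412.5 180 66 0.45 5
```

```text
t12.70 grasp [ 470.4 -311.9  290.2] yaw 99.9 cmd [ 470. -310.  290.] 100.0 F [-0.3  0.  -0.9] T [-0.02 -0.01 -0.03] grip 37.6 q [-0.79 -0.    1.71 -0.    1.43 -0.96]
[[[0.0, 0.0, 0.0378, -0.057, 0.028, 0.055, 0.45], [0.0, 0.0, 0.0756, -0.114, 0.0561, 0.11, 0.45], [0.0, 0.0, 0.1133, -0.1709, 0.0841, 0.165, 0.45], [0.0, 0.0, 0.1511, -0.2279, 0.1121, 0.22, 0.45], [0.0, 0.0, 0.1889, -0.2849, 0.1402, 0.275, 0.45]]]
```

play_rows:
  commands:
    - [[0.0,0.0,0.0378,-0.057,0.028,0.055,0.45],[0.0,0.0,0.0756,-0.114,0.0561,0.11,0.45],[0.0,0.0,0.1133,-0.1709,0.0841,0.165,0.45],[0.0,0.0,0.1511,-0.2279,0.1121,0.22,0.45],[0.0,0.0,0.1889,-0.2849,0.1402,0.275,0.45]]

```text
clock: 13.32
tool_pos: [545.3, -412.1, 358.6]
tool_rot: [-0.001, 0.839, 0.544, -0.0]
wrist_force: [-0.5, 0.3, 0.6]
grip_width: 42.3
```

```bash
python3 go.py 545 -412.5 120 66 0.45 3
```

```text
t13.32 grasp [ 545.1 -411.8  178.6] yaw 65.9 cmd [ 545.  -412.5  180. ] 66.0 F [-0.5  0.3  0.6] T [ 0.  -0.1 -0. ] grip 42.3 q [-0.81  0.36  1.5   0.    1.28 -0.39]
[[[0.0, 0.0, 0.0, 0.0, 0.0, 0.05, 0.45], [0.0, 0.0, 0.0, 0.0, 0.0, 0.1, 0.45], [0.0, 0.0, 0.0, 0.0, 0.0, 0.15, 0.45], [0.0, 0.0, 0.0, 0.0, 0.0, 0.15, 0.45], [0.0, 0.0, 0.0, 0.0, 0.0, 0.15, 0.45]]]
```

play_rows:
  commands:
    - [[0.0,0.0,0.0,0.0,0.0,0.05,0.45],[0.0,0.0,0.0,0.0,0.0,0.1,0.45],[0.0,0.0,0.0,0.0,0.0,0.15,0.45],[0.0,0.0,0.0,0.0,0.0,0.15,0.45],[0.0,0.0,0.0,0.0,0.0,0.15,0.45]]

```text
clock: 13.95
tool_pos: [545.1, -412.5, 300.9]
tool_rot: [0.001, 0.839, 0.545, 0.0]
wrist_force: [-0.8, -0.2, 0.3]
grip_width: 42.3
```

```bash
python3 go.py 545 -412.5 75 66 0.45 3; python3 - <<'E'
from h import *
s=get_image("side");t=get_image("top")
crop(s,280,210,360,310,6,"pics/s14.png");crop(t,390,170,480,250,6,"pics/t14.png")
E
```

```text
t13.95 grasp [ 545.3 -412.6  120.9] yaw 66.0 cmd [ 545.  -412.5  120. ] 66.0 F [-0.8 -0.2  0.3] T [-0.06 -0.09 -0.  ] grip 42.3 q [-0.81  0.42  1.53  0.    1.18 -0.39]
[[[0.0, 0.0, 0.0, 0.0, 0.0, 0.0375, 0.45], [0.0, 0.0, 0.0, 0.0, 0.0, 0.075, 0.45], [0.0, 0.0, 0.0, 0.0, 0.0, 0.1125, 0.45], [0.0, 0.0, 0.0, 0.0, 0.0, 0.1125, 0.45], [0.0, 0.0, 0.0, 0.0, 0.0, 0.1125, 0.45]]]
```

View pics/s14.png

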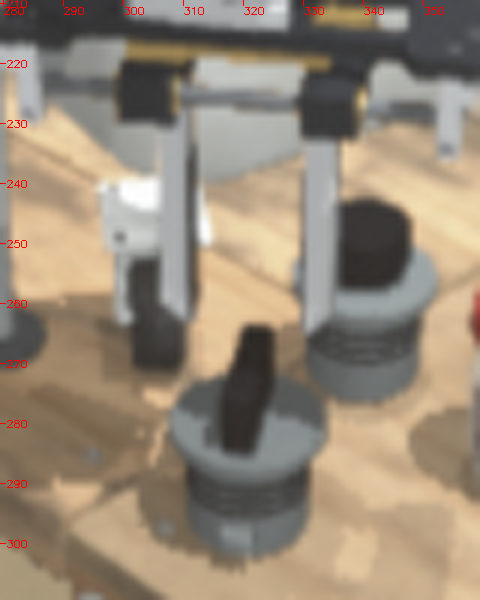

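View pics/t14.png

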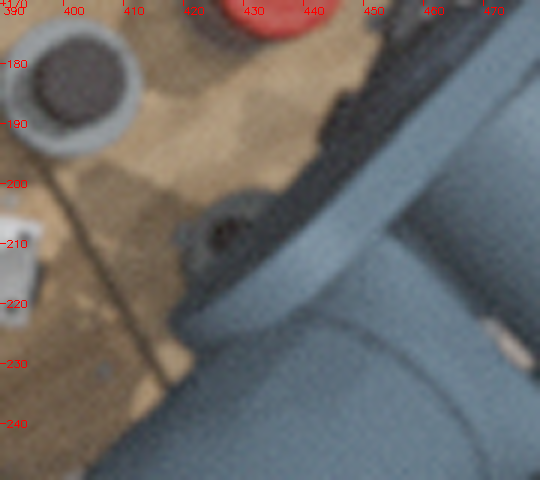

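play_rows:
  commands:
    - [[0.0,0.0,0.0,0.0,0.0,0.0375,0.45],[0.0,0.0,0.0,0.0,0.0,0.075,0.45],[0.0,0.0,0.0,0.0,0.0,0.1125,0.45],[0.0,0.0,0.0,0.0,0.0,0.1125,0.45],[0.0,0.0,0.0,0.0,0.0,0.1125,0.45]]

```text
clock: 14.68
tool_pos: [544.9, -412.4, 254.1]
tool_rot: [-0.001, 0.839, 0.545, -0.0]
wrist_force: [0.1, -0.3, 0.8]
grip_width: 42.3
```

```bash
python3 go.py 545 -412.5 75 66 0 1; python3 - <<'E'
from h import *
s=get_image("side");t=get_image("top")
crop(s,280,210,360,310,6,"pics/s15.png")
E
```

```text
t14.68 grasp [ 544.7 -412.2   74.1] yaw 66.0 cmd [ 545.  -412.5   75. ] 66.0 F [ 0.1 -0.3  0.8] T [-0.03 -0.02 -0.04] grip 42.3 q [-0.81  0.48  1.55 -0.    1.11 -0.39]
[[[0.0, 0.0, 0.0, 0.0, 0.0, 0.0, 0.0], [0.0, 0.0, 0.0, 0.0, 0.0, 0.0, 0.0], [0.0, 0.0, 0.0, 0.0, 0.0, 0.0, 0.0], [0.0, 0.0, 0.0, 0.0, 0.0, 0.0, 0.0], [0.0, 0.0, 0.0, 0.0, 0.0, 0.0, 0.0]]]
```

View pics/s15.png

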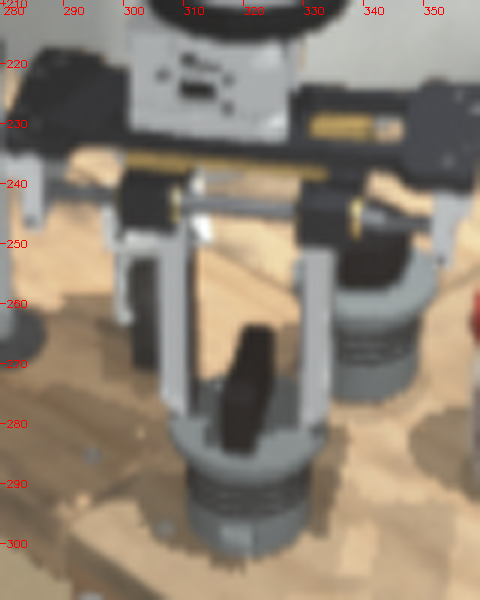

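play_rows:
  commands:
    - [[0,0,0,0,0,0,0],[0,0,0,0,0,0,0],[0,0,0,0,0,0,0],[0,0,0,0,0,0,0],[0,0,0,0,0,0,0]]
  force: 50

```text
clock: 15.4
tool_pos: [545.0, -412.5, 255.0]
tool_rot: [0.0, 0.839, 0.545, 0.0]
wrist_force: [0.6, -0.1, 0.4]
grip_width: 13.7
```

```bash
python3 go.py 545 -412.5 115 66 0 5
```

```text
t15.40 grasp [ 545.  -412.5   75. ] yaw 66.0 cmd [ 545.  -412.5   75. ] 66.0 F [ 0.6 -0.1  0.4] T [-0.05 -0.09  0.02] grip 13.7 q [-0.81  0.48  1.55  0.    1.11 -0.39]
[[[0.0, 0.0, 0.0, 0.0, 0.0, -0.02, 0.0], [0.0, 0.0, 0.0, 0.0, 0.0, -0.04, 0.0], [0.0, 0.0, 0.0, 0.0, 0.0, -0.06, 0.0], [0.0, 0.0, 0.0, 0.0, 0.0, -0.08, 0.0], [0.0, 0.0, 0.0, 0.0, 0.0, -0.1, 0.0]]]
```

play_rows:
  commands:
    - [[0.0,0.0,0.0,0.0,0.0,-0.02,0.0],[0.0,0.0,0.0,0.0,0.0,-0.04,0.0],[0.0,0.0,0.0,0.0,0.0,-0.06,0.0],[0.0,0.0,0.0,0.0,0.0,-0.08,0.0],[0.0,0.0,0.0,0.0,0.0,-0.1,0.0]]

```text
clock: 16.02
tool_pos: [545.0, -412.5, 295.7]
tool_rot: [0.0, 0.839, 0.545, 0.0]
wrist_force: [0.1, 0.3, -1.4]
grip_width: 13.6
```

```bash
python3 go.py 530 -400 345 66 0 5; python3 - <<'E'
from h import *
s=get_image("side")
crop(s,280,190,360,310,5,"pics/s16.png")
E
```

```text
t16.02 grasp [ 545.  -412.5  115.7] yaw 66.0 cmd [ 545.  -412.5  115. ] 66.0 F [ 0.1  0.3 -1.4] T [-0.03 -0.05  0.04] grip 13.6 q [-0.81  0.43  1.54  0.    1.18 -0.39]
[[[0.0, 0.0, 0.0, 0.0027, -0.0094, -0.115, 0.0], [0.0, 0.0, 0.0, 0.0053, -0.0188, -0.23, 0.0], [0.0, 0.0, 0.0, 0.008, -0.0282, -0.345, 0.0], [0.0, 0.0, 0.0, 0.0106, -0.0376, -0.46, 0.0], [0.0, 0.0, 0.0, 0.0133, -0.047, -0.575, 0.0]]]
```

View pics/s16.png

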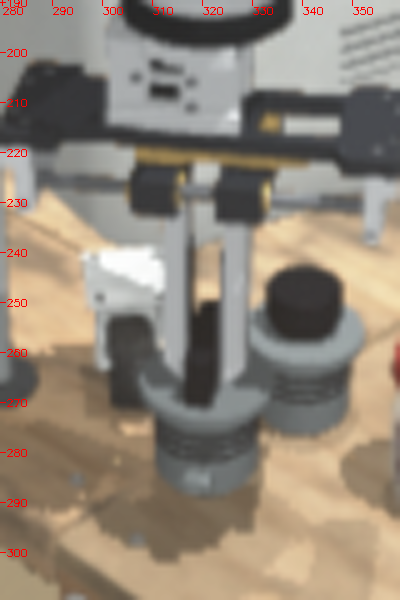

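play_rows:
  commands:
    - [[0.0,0.0,0.0,0.0027,-0.0094,-0.115,0.0],[0.0,0.0,0.0,0.0053,-0.0188,-0.23,0.0],[0.0,0.0,0.0,0.008,-0.0282,-0.345,0.0],[0.0,0.0,0.0,0.0106,-0.0376,-0.46,0.0],[0.0,0.0,0.0,0.0133,-0.047,-0.575,0.0]]

```text
clock: 16.7
tool_pos: [529.7, -399.7, 526.6]
tool_rot: [0.0, 0.839, 0.545, 0.0]
wrist_force: [0.7, 0.9, -1.0]
grip_width: 13.5
```

```bash
python3 go.py 430 -140 350 66 0 5
```

```text
t16.70 grasp [ 529.7 -399.7  346.6] yaw 66.0 cmd [ 530. -400.  345.] 66.0 F [ 0.7  0.9 -1. ] T [-0.06 -0.06 -0.  ] grip 13.5 q [-0.82  0.21  1.38  0.    1.55 -0.4 ]
[[[0.0, 0.0, 0.0, 0.0984, -0.0986, -0.0025, 0.0], [0.0, 0.0, 0.0, 0.1968, -0.1971, -0.005, 0.0], [0.0, 0.0, 0.0, 0.2952, -0.2957, -0.0075, 0.0], [0.0, 0.0, 0.0, 0.3936, -0.3942, -0.01, 0.0], [0.0, 0.0, 0.0, 0.4921, -0.4928, -0.0125, 0.0]]]
```

play_rows:
  commands:
    - [[0.0,0.0,0.0,0.0984,-0.0986,-0.0025,0.0],[0.0,0.0,0.0,0.1968,-0.1971,-0.005,0.0],[0.0,0.0,0.0,0.2952,-0.2957,-0.0075,0.0],[0.0,0.0,0.0,0.3936,-0.3942,-0.01,0.0],[0.0,0.0,0.0,0.4921,-0.4928,-0.0125,0.0]]

```text
clock: 17.32
tool_pos: [429.0, -138.4, 530.1]
tool_rot: [0.0, 0.839, 0.544, 0.0]
wrist_force: [0.7, 0.2, -1.0]
grip_width: 13.6
```

```bash
python3 go.py 410 120 350 52 0 5
```

```text
t17.32 grasp [ 429.1 -138.4  350.1] yaw 66.0 cmd [ 430. -140.  350.] 66.0 F [ 0.7  0.2 -1. ] T [-0.03 -0.13  0.02] grip 13.6 q [-0.56 -0.32  1.88  0.    1.58 -0.15]
[[[0.0, 0.0, 0.0156, 0.1147, -0.062, 0.0, 0.0], [0.0, 0.0, 0.0311, 0.2294, -0.124, 0.0, 0.0], [0.0, 0.0, 0.0467, 0.344, -0.1861, 0.0, 0.0], [0.0, 0.0, 0.0622, 0.4587, -0.2481, 0.0, 0.0], [0.0, 0.0, 0.0778, 0.5734, -0.3101, 0.0, 0.0]]]
```

play_rows:
  commands:
    - [[0.0,0.0,0.0156,0.1147,-0.062,0.0,0.0],[0.0,0.0,0.0311,0.2294,-0.124,0.0,0.0],[0.0,0.0,0.0467,0.344,-0.1861,0.0,0.0],[0.0,0.0,0.0622,0.4587,-0.2481,0.0,0.0],[0.0,0.0,0.0778,0.5734,-0.3101,0.0,0.0]]

```text
clock: 17.95
tool_pos: [409.2, 121.6, 530.4]
tool_rot: [0.0, 0.899, 0.438, 0.001]
wrist_force: [0.6, 0.2, -0.8]
grip_width: 13.6
```

```bash
python3 go.py 414.4 199 210 47.2 0 5
```

```text
t17.95 grasp [409.4 121.6 350.4] yaw 51.9 cmd [410. 120. 350.] 52.0 F [ 0.6  0.2 -0.8] T [ 0.   -0.05  0.04] grip 13.6 q [ 0.02 -0.39  1.93  0.    1.6   0.69]
[[[0.0, 0.0, 0.0053, 0.0325, -0.0226, 0.07, 0.0], [0.0, 0.0, 0.0106, 0.065, -0.0452, 0.14, 0.0], [0.0, 0.0, 0.016, 0.0974, -0.0678, 0.21, 0.0], [0.0, 0.0, 0.0213, 0.1299, -0.0904, 0.28, 0.0], [0.0, 0.0, 0.0266, 0.1624, -0.1129, 0.35, 0.0]]]
```

play_rows:
  commands:
    - [[0.0,0.0,0.0053,0.0325,-0.0226,0.07,0.0],[0.0,0.0,0.0106,0.065,-0.0452,0.14,0.0],[0.0,0.0,0.016,0.0974,-0.0678,0.21,0.0],[0.0,0.0,0.0213,0.1299,-0.0904,0.28,0.0],[0.0,0.0,0.0266,0.1624,-0.1129,0.35,0.0]]

```text
clock: 18.58
tool_pos: [414.2, 199.5, 389.4]
tool_rot: [0.0, 0.916, 0.4, 0.0]
wrist_force: [-0.4, 0.6, -0.4]
grip_width: 13.3
```

```bash
python3 go.py 414.4 199 145 47.2 0 4; python3 - <<'E'
from h import *
import pickle
s=get_image("side");t=get_image("top"); pickle.dump((t,s),open("im5.pkl","wb"))
crop(s,190,80,290,200,5,"pics/s17.png");crop(t,150,190,250,290,6,"pics/t17.png")
E
```

```text
t18.57 grasp [414.3 199.6 209.4] yaw 47.2 cmd [414.4 199.  210. ] 47.2 F [-0.4  0.6 -0.4] T [ 0.03 -0.03  0.01] grip 13.3 q [ 0.2  -0.2   2.04  0.    1.3   0.95]
[[[0.0, 0.0, 0.0, 0.0, 0.0, 0.0406, 0.0], [0.0, 0.0, 0.0, 0.0, 0.0, 0.0813, 0.0], [0.0, 0.0, 0.0, 0.0, 0.0, 0.1219, 0.0], [0.0, 0.0, 0.0, 0.0, 0.0, 0.1625, 0.0], [0.0, 0.0, 0.0, 0.0, 0.0, 0.1625, 0.0]]]
```

View pics/s17.png

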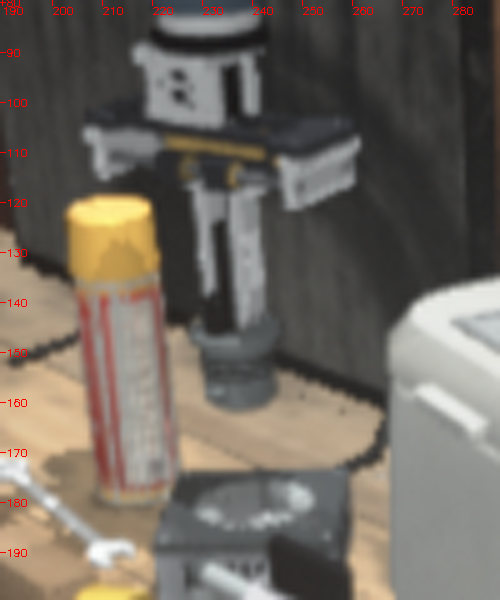

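View pics/t17.png

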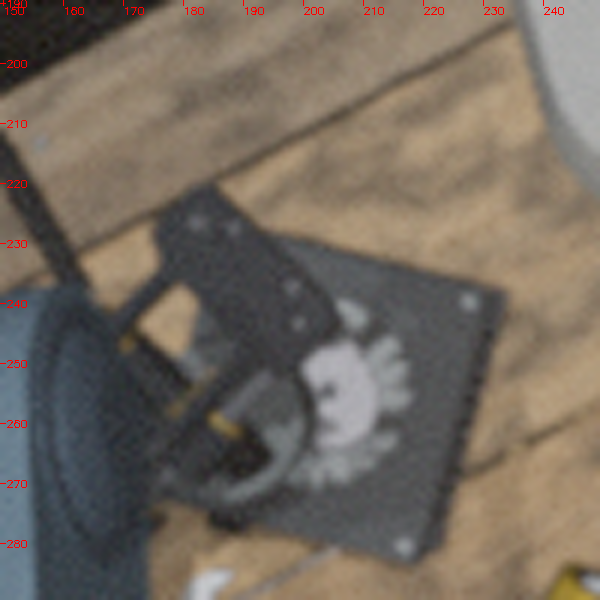

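```bash
python3 - <<'E'
from h import *
import pickle
t,s=pickle.load(open("im5.pkl","rb"))
def ov(off,tag):
    q=np.radians(47.2); ex=np.array([np.cos(q),np.sin(q),0]);ey=np.array([-np.sin(q),np.cos(q),0]);o=np.array([414.3,199.4,209.4-75])+off*ex
    P=[o+32*(np.cos(w)*ex+np.sin(w)*ey)+[0,0,z] for w in np.linspace(0,6.28,60) for z in (54,)]
    P+=[o+21*(np.cos(w)*ex+np.sin(w)*ey)+[0,0,z] for w in np.linspace(0,6.28,60) for z in (0,)]
    for sg in (1,-1):
        P+=[o+32*sg*ex+6.5*i*ey+[0,0,z] for i in (-1,1) for z in (10,18)]
    P=np.array(P)
    crop(s,215,130,260,180,12,f"pics/so{tag}.png",proj(s,P)); crop(t,165,230,215,280,12,f"pics/to{tag}.png",proj(t,P))
ov(0,"0")
E
```

```text
(no output)
```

View pics/so0.png

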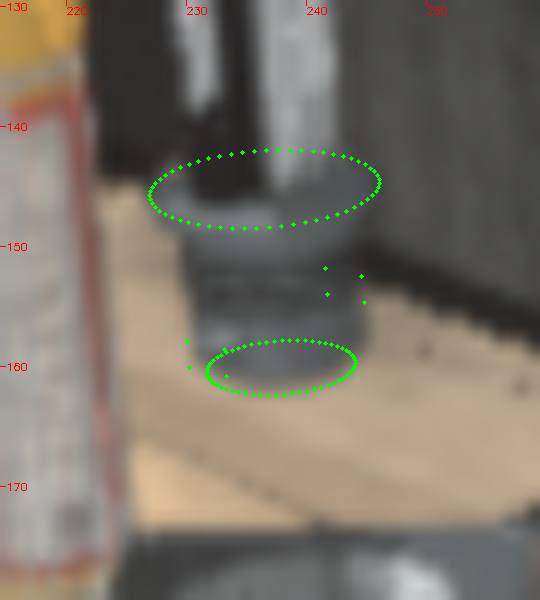

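View pics/to0.png

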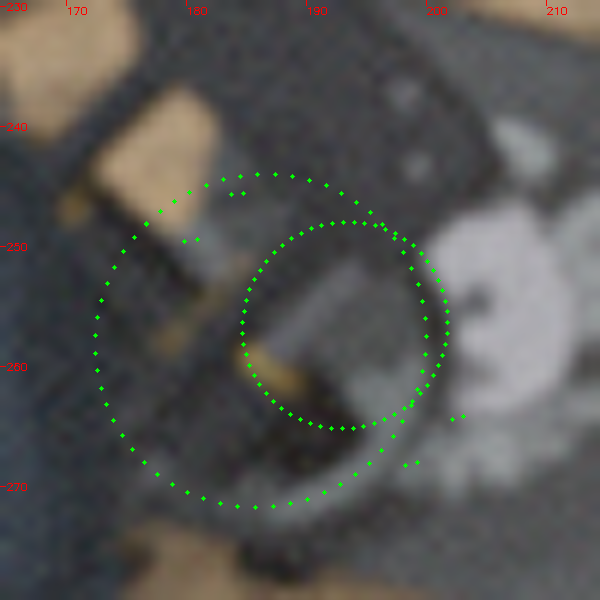

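```bash
rm next.json; python3 go.py 415.2 199.9 140 47.2 0 4
```

```text
t18.68 grasp [412.1 199.3 206.9] yaw 47.3 cmd [414.4 199.  210. ] 47.2 F [-0.4 -0.1 -1.1] T [-0.05  0.04  0.08] grip 13.6 q [ 0.2  -0.2   2.05  0.    1.3   0.95]
[[[0.0, 0.0, 0.0, 0.0007, 0.0, 0.0438, 0.0], [0.0, 0.0, 0.0, 0.0015, 0.0, 0.0875, 0.0], [0.0, 0.0, 0.0, 0.0022, -0.0001, 0.1313, 0.0], [0.0, 0.0, 0.0, 0.003, -0.0001, 0.175, 0.0], [0.0, 0.0, 0.0, 0.003, -0.0001, 0.175, 0.0]]]
```

play_rows:
  commands:
    - [[0.0,0.0,0.0,0.0007,0.0,0.0438,0.0],[0.0,0.0,0.0,0.0007,0.0,0.0875,0.0],[0.0,0.0,0.0,0.0007,0.0,0.1313,0.0],[0.0,0.0,0.0,0.0007,0.0,0.175,0.0],[0.0,0.0,0.0,0.0007,0.0,0.175,0.0]]

```text
clock: 19.3
tool_pos: [414.1, 198.8, 318.2]
tool_rot: [-0.0, 0.916, 0.4, -0.002]
wrist_force: [0.0, -0.2, -0.1]
grip_width: 13.6
```

```bash
python3 - <<'E'
from pl import *
p,r=load(); p=p+r.apply([.0007*400,0,70]); json.dump({"p":p.tolist(),"q":r.as_quat().tolist()},open("cmd.json","w"))
os.remove("next.json")
cur()
import time
for i in range(2): t=get_image("top")
t=get_image("top"); cur(); s=get_image("side"); cur()
import pickle; pickle.dump((t,s),open("im6.pkl","wb"))
st=state(); m=Rq(st["tool_rot"]); g=st["tool_pos"]+m.apply([0,0,180])
q=np.radians(47.2); ex=np.array([np.cos(q),np.sin(q),0]);ey=np.array([-np.sin(q),np.cos(q),0]);o=g-[0,0,75]
P=[o+32*(np.cos(w)*ex+np.sin(w)*ey)+[0,0,z] for w in np.linspace(0,6.28,60) for z in (54,)]
P+=[o+21*(np.cos(w)*ex+np.sin(w)*ey)+[0,0,z] for w in np.linspace(0,6.28,60) for z in (0,)]
for sg in (1,-1):
    P+=[o+32*sg*ex+6.5*i*ey+[0,0,z] for i in (-1,1) for z in (10,18)]
c=np.array([414.4,199,57])
P+=[c+41*(np.cos(w)*ex+np.sin(w)*ey) for w in np.linspace(0,6.28,60)]
P=np.array(P)
crop(s,215,140,265,195,11,f"pics/so1.png",proj(s,P)); crop(t,165,225,225,285,10,f"pics/to1.png",proj(t,P))
crop(t,165,225,225,285,10,f"pics/to1n.png")
E
```

```text
t19.30 grasp [413.4 198.7 138.2] yaw 47.2 cmd [414.6 199.2 140. ] 47.2 F [ 0.  -0.2 -0.1] T [-0.01 -0.05 -0.02] grip 13.6 q [ 0.2  -0.11  2.1  -0.    1.16  0.95]
t19.45 grasp [415.1 199.2 140.6] yaw 47.2 cmd [414.6 199.2 140. ] 47.2 F [-0.5  0.1 -1.2] T [-0.02 -0.07 -0.06] grip 13.7 q [ 0.2  -0.11  2.1   0.    1.16  0.95]
t19.50 grasp [415.2 199.3 140.8] yaw 47.2 cmd [414.6 199.2 140. ] 47.2 F [ 0.1  0.  -0.8] T [-0.02 -0.05  0.07] grip 13.6 q [ 0.2  -0.12  2.1  -0.    1.16  0.95]
```

View pics/so1.png

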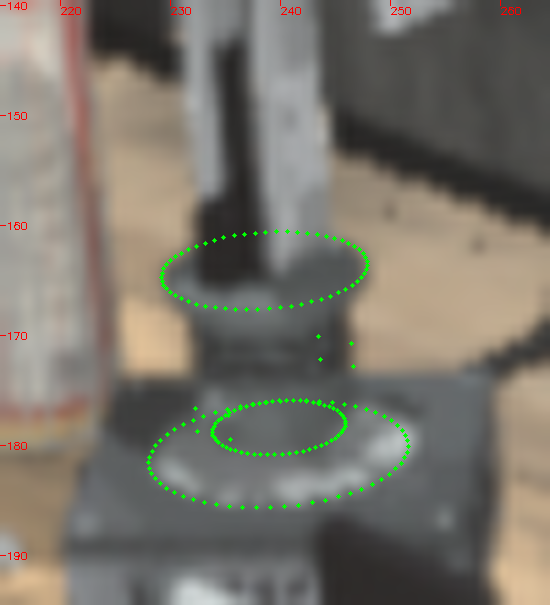

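View pics/to1.png

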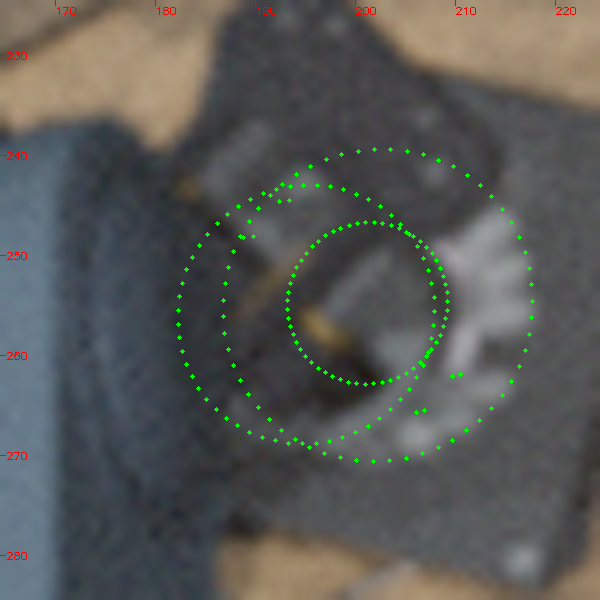

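View pics/to1n.png

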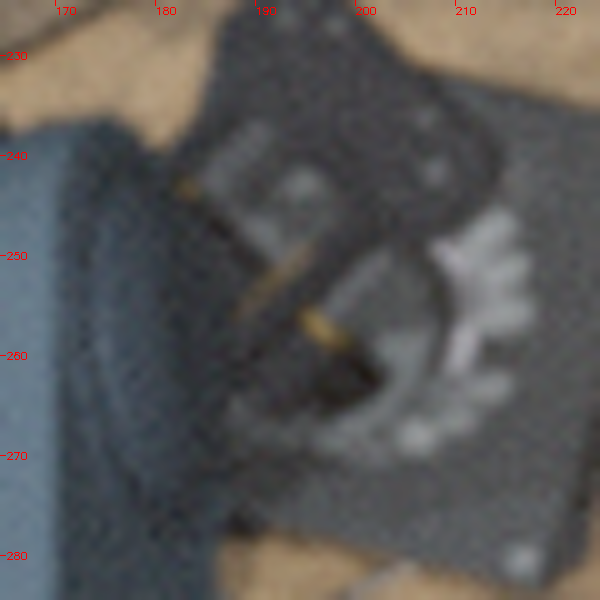

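```bash
python3 go.py 414.6 199.2 119 47.2 0 4
```

```text
t19.50 grasp [415.2 199.3 140.8] yaw 47.2 cmd [414.6 199.2 140. ] 47.2 F [ 0.1  0.  -0.8] T [-0.02 -0.05  0.07] grip 13.6 q [ 0.2  -0.12  2.1  -0.    1.16  0.95]
[[[0.0, 0.0, 0.0, 0.0, 0.0, 0.0131, 0.0], [0.0, 0.0, 0.0, 0.0, 0.0, 0.0263, 0.0], [0.0, 0.0, 0.0, 0.0, 0.0, 0.0394, 0.0], [0.0, 0.0, 0.0, 0.0, 0.0, 0.0525, 0.0], [0.0, 0.0, 0.0, 0.0, 0.0, 0.0525, 0.0]]]
```

play_rows:
  commands:
    - [[0.0,0.0,0.0,0.0,0.0,0.0131,0.0],[0.0,0.0,0.0,0.0,0.0,0.0263,0.0],[0.0,0.0,0.0,0.0,0.0,0.0394,0.0],[0.0,0.0,0.0,0.0,0.0,0.0525,0.0],[0.0,0.0,0.0,0.0,0.0,0.0525,0.0]]

```text
clock: 20.12
tool_pos: [414.7, 199.1, 298.6]
tool_rot: [0.0, 0.916, 0.4, 0.0]
wrist_force: [2.3, -0.2, -2.1]
grip_width: 14.0
```

```bash
python3 go.py 414.6 199.2 114 47.2 0 4
```

```text
t20.12 grasp [414.7 199.1 118.6] yaw 47.2 cmd [414.6 199.2 119. ] 47.2 F [ 2.3 -0.2 -2.1] T [-0.15 -0.48  0.02] grip 14.0 q [ 0.2  -0.08  2.11 -0.    1.11  0.95]
[[[0.0, 0.0, 0.0, 0.0, 0.0, 0.0031, 0.0], [0.0, 0.0, 0.0, 0.0, 0.0, 0.0063, 0.0], [0.0, 0.0, 0.0, 0.0, 0.0, 0.0094, 0.0], [0.0, 0.0, 0.0, 0.0, 0.0, 0.0125, 0.0], [0.0, 0.0, 0.0, 0.0, 0.0, 0.0125, 0.0]]]
```

```bash
rm next.json; python3 go.py 415.2 199.2 112 47.2 0 4
```

```text
t20.12 grasp [414.7 199.1 118.6] yaw 47.2 cmd [414.6 199.2 119. ] 47.2 F [ 2.3 -0.2 -2.1] T [-0.15 -0.48  0.02] grip 14.0 q [ 0.2  -0.08  2.11 -0.    1.11  0.95]
[[[0.0, 0.0, 0.0, 0.0003, 0.0003, 0.0044, 0.0], [0.0, 0.0, 0.0, 0.0005, 0.0005, 0.0088, 0.0], [0.0, 0.0, 0.0, 0.0008, 0.0008, 0.0132, 0.0], [0.0, 0.0, 0.0, 0.001, 0.0011, 0.0175, 0.0], [0.0, 0.0, 0.0, 0.001, 0.0011, 0.0175, 0.0]]]
```

play_rows:
  commands:
    - [[0.0,0.0,0.0,0.0003,0.0003,0.0044,0.0],[0.0,0.0,0.0,0.0005,0.0005,0.0088,0.0],[0.0,0.0,0.0,0.0008,0.0008,0.0132,0.0],[0.0,0.0,0.0,0.001,0.0011,0.0175,0.0],[0.0,0.0,0.0,0.001,0.0011,0.0175,0.0]]

```text
clock: 20.75
tool_pos: [415.2, 199.2, 292.0]
tool_rot: [-0.0, 0.916, 0.4, -0.0]
wrist_force: [0.3, -1.0, -0.8]
grip_width: 13.4
```

```bash
python3 go.py 415.2 199.2 107 47.2 0 4
```

```text
t20.75 grasp [415.1 199.2 112. ] yaw 47.2 cmd [415.2 199.2 112. ] 47.2 F [ 0.3 -1.  -0.8] T [ 0.   -0.09 -0.03] grip 13.4 q [ 0.2  -0.07  2.12  0.    1.1   0.95]
[[[0.0, 0.0, 0.0, 0.0, 0.0, 0.0031, 0.0], [0.0, 0.0, 0.0, 0.0, 0.0, 0.0063, 0.0], [0.0, 0.0, 0.0, 0.0, 0.0, 0.0094, 0.0], [0.0, 0.0, 0.0, 0.0, 0.0, 0.0125, 0.0], [0.0, 0.0, 0.0, 0.0, 0.0, 0.0125, 0.0]]]
```

play_rows:
  commands:
    - [[0.0,0.0,0.0,0.0,0.0,0.0031,0.0],[0.0,0.0,0.0,0.0,0.0,0.0063,0.0],[0.0,0.0,0.0,0.0,0.0,0.0094,0.0],[0.0,0.0,0.0,0.0,0.0,0.0125,0.0],[0.0,0.0,0.0,0.0,0.0,0.0125,0.0]]

```text
clock: 21.38
tool_pos: [415.3, 199.3, 287.6]
tool_rot: [-0.0, 0.916, 0.4, -0.0]
wrist_force: [-2.5, -0.2, 8.1]
grip_width: 13.8
```

```bash
python3 go.py 415.2 199.2 102 47.2 0 4
```

```text
t21.38 grasp [415.3 199.3 107.6] yaw 47.2 cmd [415.2 199.2 107. ] 47.2 F [-2.5 -0.2  8.1] T [-0.14  0.65 -0.02] grip 13.8 q [ 0.2  -0.06  2.12  0.    1.09  0.95]
[[[0.0, 0.0, 0.0, 0.0, 0.0, 0.0031, 0.0], [0.0, 0.0, 0.0, 0.0, 0.0, 0.0063, 0.0], [0.0, 0.0, 0.0, 0.0, 0.0, 0.0094, 0.0], [0.0, 0.0, 0.0, 0.0, 0.0, 0.0125, 0.0], [0.0, 0.0, 0.0, 0.0, 0.0, 0.0125, 0.0]]]
```

play_rows:
  commands:
    - [[0.0,0.0,0.0,0.0,0.0,0.0031,0.0],[0.0,0.0,0.0,0.0,0.0,0.0063,0.0],[0.0,0.0,0.0,0.0,0.0,0.0094,0.0],[0.0,0.0,0.0,0.0,0.0,0.0125,0.0],[0.0,0.0,0.0,0.0,0.0,0.0125,0.0]]

```text
clock: 22.0
tool_pos: [415.4, 199.3, 283.0]
tool_rot: [-0.0, 0.916, 0.4, -0.0]
wrist_force: [-4.0, -1.0, 10.1]
grip_width: 13.8
```

```bash
python3 go.py 415.0 199.2 100.8 47.2 0 2
```

```text
t22.00 grasp [415.3 199.3 103. ] yaw 47.2 cmd [415.2 199.2 102. ] 47.2 F [-4.  -1.  10.1] T [-0.16  0.95  0.05] grip 13.8 q [ 0.2  -0.05  2.12  0.    1.08  0.95]
[[[0.0, 0.0, 0.0, -0.0002, -0.0002, 0.0015, 0.0], [0.0, 0.0, 0.0, -0.0003, -0.0004, 0.003, 0.0], [0.0, 0.0, 0.0, -0.0003, -0.0004, 0.003, 0.0], [0.0, 0.0, 0.0, -0.0003, -0.0004, 0.003, 0.0], [0.0, 0.0, 0.0, -0.0003, -0.0004, 0.003, 0.0]]]
```

```bash
rm next.json; python3 go.py 414.7 199.1 100.8 47.2 0 2
```

```text
t22.00 grasp [415.3 199.3 103. ] yaw 47.2 cmd [415.2 199.2 102. ] 47.2 F [-4.  -1.  10.1] T [-0.16  0.95  0.05] grip 13.8 q [ 0.2  -0.05  2.12  0.    1.08  0.95]
[[[0.0, 0.0, 0.0, -0.0005, -0.0004, 0.0015, 0.0], [0.0, 0.0, 0.0, -0.001, -0.0008, 0.003, 0.0], [0.0, 0.0, 0.0, -0.001, -0.0008, 0.003, 0.0], [0.0, 0.0, 0.0, -0.001, -0.0008, 0.003, 0.0], [0.0, 0.0, 0.0, -0.001, -0.0008, 0.003, 0.0]]]
```

play_rows:
  commands:
    - [[0.0,0.0,0.0,-0.0005,-0.0004,0.0015,0.0],[0.0,0.0,0.0,-0.001,-0.0008,0.003,0.0],[0.0,0.0,0.0,-0.001,-0.0008,0.003,0.0],[0.0,0.0,0.0,-0.001,-0.0008,0.003,0.0],[0.0,0.0,0.0,-0.001,-0.0008,0.003,0.0]]

```text
clock: 22.62
tool_pos: [415.1, 199.3, 282.1]
tool_rot: [0.0, 0.916, 0.4, 0.0]
wrist_force: [-2.7, -0.8, 9.5]
grip_width: 13.7
```

```bash
python3 go.py 414.7 199.1 100.8 19.2 0 5
```

```text
t22.62 grasp [415.2 199.3 102.1] yaw 47.2 cmd [414.7 199.1 100.8] 47.2 F [-2.7 -0.8  9.5] T [-0.22  0.83  0.03] grip 13.7 q [ 0.2  -0.05  2.12  0.    1.07  0.95]
[[[0.0, 0.0, 0.0311, 0.0, 0.0, 0.0, 0.0], [0.0, 0.0, 0.0622, 0.0, 0.0, 0.0, 0.0], [0.0, 0.0, 0.0933, 0.0, 0.0, 0.0, 0.0], [0.0, 0.0, 0.1245, 0.0, 0.0, 0.0, 0.0], [0.0, 0.0, 0.1556, 0.0, 0.0, 0.0, 0.0]]]
```

play_rows:
  commands:
    - [[0.0,0.0,0.0311,0.0,0.0,0.0,0.0],[0.0,0.0,0.0622,0.0,0.0,0.0,0.0],[0.0,0.0,0.0933,0.0,0.0,0.0,0.0],[0.0,0.0,0.1245,0.0,0.0,0.0,0.0],[0.0,0.0,0.1556,0.0,0.0,0.0,0.0]]

```text
clock: 23.25
tool_pos: [416.0, 199.3, 283.0]
tool_rot: [0.0, 0.986, 0.165, 0.002]
wrist_force: [0.2, 0.2, 9.9]
grip_width: 13.8
```

```bash
python3 go.py 414.7 199.1 100.8 -11 0 5; python3 - <<'E'
from h import *
s=get_image("side");t=get_image("top")
crop(s,200,120,280,200,7,"pics/s20.png")
crop(t,165,225,240,285,8,"pics/t20.png")
E
```

```text
t23.25 grasp [416.8 199.4 103. ] yaw 19.0 cmd [414.7 199.1 100.8] 19.2 F [0.2 0.2 9.9] T [-0.19  0.19  0.11] grip 13.8 q [ 0.2  -0.05  2.12 -0.    1.07  1.44]
[[[0.0, 0.0, 0.0336, 0.0, 0.0, 0.0, 0.0], [0.0, 0.0, 0.0671, 0.0, 0.0, 0.0, 0.0], [0.0, 0.0, 0.1007, 0.0, 0.0, 0.0, 0.0], [0.0, 0.0, 0.1342, 0.0, 0.0, 0.0, 0.0], [0.0, 0.0, 0.1678, 0.0, 0.0, 0.0, 0.0]]]
```

View pics/s20.png

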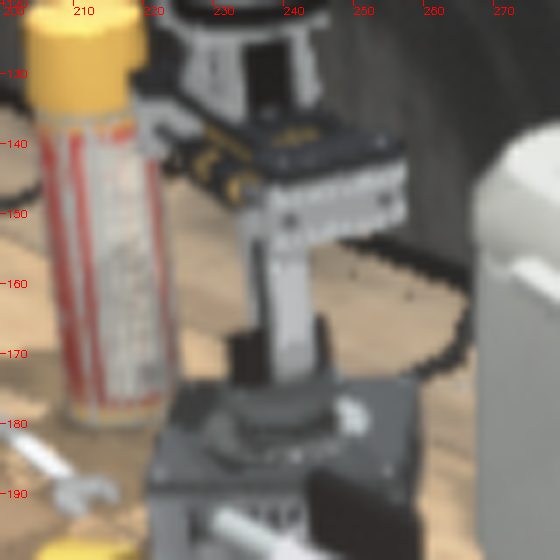

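View pics/t20.png

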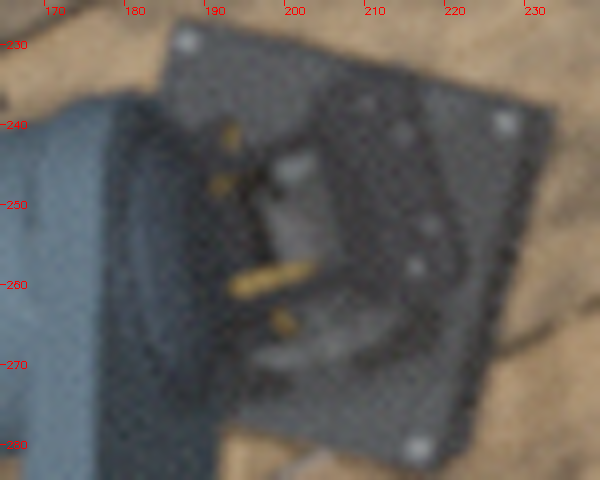

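play_rows:
  commands:
    - [[0.0,0.0,0.0336,0.0,0.0,0.0,0.0],[0.0,0.0,0.0671,0.0,0.0,0.0,0.0],[0.0,0.0,0.1007,0.0,0.0,0.0,0.0],[0.0,0.0,0.1342,0.0,0.0,0.0,0.0],[0.0,0.0,0.1678,0.0,0.0,0.0,0.0]]

```text
clock: 23.98
tool_pos: [416.0, 199.2, 282.9]
tool_rot: [-0.0, 0.995, -0.097, 0.002]
wrist_force: [-0.8, -1.1, 9.5]
grip_width: 13.7
```

```bash
python3 go.py 414.7 199.1 100.8 -15 0 3
```

```text
t23.98 grasp [416.8 199.2 102.9] yaw -11.2 cmd [414.7 199.1 100.8] -11.0 F [-0.8 -1.1  9.5] T [-0.29  0.16  0.05] grip 13.7 q [ 0.2  -0.05  2.12 -0.    1.07  1.97]
[[[0.0, 0.0, 0.0074, 0.0, 0.0, 0.0, 0.0], [0.0, 0.0, 0.0148, 0.0, 0.0, 0.0, 0.0], [0.0, 0.0, 0.0222, 0.0, 0.0, 0.0, 0.0], [0.0, 0.0, 0.0222, 0.0, 0.0, 0.0, 0.0], [0.0, 0.0, 0.0222, 0.0, 0.0, 0.0, 0.0]]]
```

play_rows:
  commands:
    - [[0.0,0.0,0.0074,0.0,0.0,0.0,0.0],[0.0,0.0,0.0148,0.0,0.0,0.0,0.0],[0.0,0.0,0.0222,0.0,0.0,0.0,0.0],[0.0,0.0,0.0222,0.0,0.0,0.0,0.0],[0.0,0.0,0.0222,0.0,0.0,0.0,0.0]]

```text
clock: 24.6
tool_pos: [415.9, 199.1, 282.8]
tool_rot: [0.0, 0.991, -0.13, 0.002]
wrist_force: [-1.3, -2.4, 9.5]
grip_width: 13.8
```

```bash
python3 go.py 414.7 199.1 100.8 -19 0 4
```

```text
t24.60 grasp [416.6 199.  102.8] yaw -15.0 cmd [414.7 199.1 100.8] -15.0 F [-1.3 -2.4  9.5] T [-0.46  0.3   0.12] grip 13.8 q [ 0.2  -0.05  2.12 -0.    1.07  2.03]
[[[0.0, 0.0, 0.0055, 0.0, 0.0, 0.0, 0.0], [0.0, 0.0, 0.0111, 0.0, 0.0, 0.0, 0.0], [0.0, 0.0, 0.0166, 0.0, 0.0, 0.0, 0.0], [0.0, 0.0, 0.0222, 0.0, 0.0, 0.0, 0.0], [0.0, 0.0, 0.0222, 0.0, 0.0, 0.0, 0.0]]]
```

play_rows:
  commands:
    - [[0.0,0.0,0.0055,0.0,0.0,0.0,0.0],[0.0,0.0,0.0111,0.0,0.0,0.0,0.0],[0.0,0.0,0.0166,0.0,0.0,0.0,0.0],[0.0,0.0,0.0222,0.0,0.0,0.0,0.0],[0.0,0.0,0.0222,0.0,0.0,0.0,0.0]]

```text
clock: 25.22
tool_pos: [415.6, 198.6, 282.7]
tool_rot: [0.002, 0.986, -0.164, 0.001]
wrist_force: [-3.3, -6.9, 13.3]
grip_width: 13.5
```

```bash
python3 go.py 414.7 199.1 100.8 -14 0 3
```

```text
t25.23 grasp [416.  197.8 102.7] yaw -18.9 cmd [414.7 199.1 100.8] -19.0 F [-3.3 -6.9 13.3] T [-1.5   0.82  0.3 ] grip 13.5 q [ 0.2  -0.05  2.12 -0.    1.07  2.1 ]
[[[0.0, 0.0, -0.0093, 0.0, 0.0, 0.0, 0.0], [0.0, 0.0, -0.0185, 0.0, 0.0, 0.0, 0.0], [0.0, 0.0, -0.0278, 0.0, 0.0, 0.0, 0.0], [0.0, 0.0, -0.0278, 0.0, 0.0, 0.0, 0.0], [0.0, 0.0, -0.0278, 0.0, 0.0, 0.0, 0.0]]]
```

```bash
rm next.json; python3 - <<'E'
from pl import *
plan([(414.9,199.1,100.8,-17),(414.9,199.1,100.8,-15),(414.9,199.1,102.5,-15),(414.9,199.1,104,-15),(414.9,199.1,105,-15)],0.0)
E
```

```text
[[[0.0, 0.0, -0.0111, 0.0005, -0.0001, 0.0, 0.0], [0.0, 0.0, -0.0222, 0.0005, -0.0001, 0.0, 0.0], [0.0, 0.0, -0.0222, 0.0005, -0.0001, -0.0042, 0.0], [0.0, 0.0, -0.0222, 0.0005, -0.0001, -0.008, 0.0], [0.0, 0.0, -0.0222, 0.0005, -0.0001, -0.0105, 0.0]]]
```

play_rows:
  commands:
    - [[0.0,0.0,-0.0111,0.0005,-0.0001,0.0,0.0],[0.0,0.0,-0.0222,0.0005,-0.0001,0.0,0.0],[0.0,0.0,-0.0222,0.0005,-0.0001,-0.0042,0.0],[0.0,0.0,-0.0222,0.0005,-0.0001,-0.008,0.0],[0.0,0.0,-0.0222,0.0005,-0.0001,-0.0105,0.0]]

```text
clock: 25.85
tool_pos: [415.8, 198.9, 286.5]
tool_rot: [0.0, 0.991, -0.13, 0.002]
wrist_force: [-0.3, -2.6, 6.1]
grip_width: 13.8
```

```bash
python3 go.py 414.9 199.1 108.5 -15 0 4
```

```text
t25.85 grasp [416.4 198.7 106.5] yaw -15.0 cmd [414.9 199.1 105. ] -15.0 F [-0.3 -2.6  6.1] T [-0.57  0.1   0.05] grip 13.8 q [ 0.2  -0.06  2.12 -0.    1.08  2.03]
[[[0.0, 0.0, 0.0, 0.0, 0.0, -0.0022, 0.0], [0.0, 0.0, 0.0, 0.0, 0.0, -0.0044, 0.0], [0.0, 0.0, 0.0, 0.0, 0.0, -0.0065, 0.0], [0.0, 0.0, 0.0, 0.0, 0.0, -0.0087, 0.0], [0.0, 0.0, 0.0, 0.0, 0.0, -0.0087, 0.0]]]
```

play_rows:
  commands:
    - [[0.0,0.0,0.0,0.0,0.0,-0.0022,0.0],[0.0,0.0,0.0,0.0,0.0,-0.0044,0.0],[0.0,0.0,0.0,0.0,0.0,-0.0065,0.0],[0.0,0.0,0.0,0.0,0.0,-0.0087,0.0],[0.0,0.0,0.0,0.0,0.0,-0.0087,0.0]]

```text
clock: 26.48
tool_pos: [415.3, 198.7, 287.0]
tool_rot: [-0.0, 0.991, -0.131, 0.002]
wrist_force: [11.4, -1.5, -13.1]
grip_width: 13.5
```

```bash
python3 go.py 414.9 199.1 108.5 -15 0.4 1; python3 - <<'E'
from h import *
s=get_image("side")
crop(s,200,120,280,200,7,"pics/s21.png")
E
```

```text
t26.48 grasp [416.1 198.6 107. ] yaw -15.0 cmd [414.9 199.1 108.5] -15.0 F [ 11.4  -1.5 -13.1] T [-0.19 -2.09  0.11] grip 13.5 q [ 0.2  -0.06  2.12 -0.    1.08  2.03]
[[[0.0, 0.0, 0.0, 0.0, 0.0, 0.0, 0.4], [0.0, 0.0, 0.0, 0.0, 0.0, 0.0, 0.4], [0.0, 0.0, 0.0, 0.0, 0.0, 0.0, 0.4], [0.0, 0.0, 0.0, 0.0, 0.0, 0.0, 0.4], [0.0, 0.0, 0.0, 0.0, 0.0, 0.0, 0.4]]]
```

View pics/s21.png

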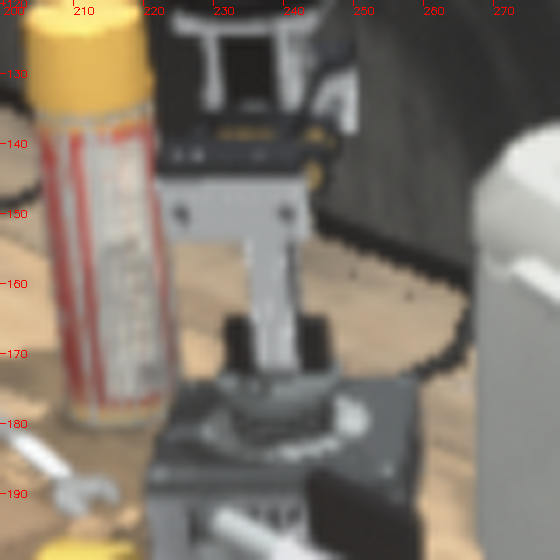

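play_rows:
  commands:
    - [[0.0,0.0,0.0,0.0,0.0,0.003,0.0],[0.0,0.0,0.0,0.0,0.0,0.005,0.0],[0.0,0.0,0.0,0.0,0.0,0.005,0.4],[0.0,0.0,0.0,0.0,0.0,0.005,0.4],[0.0,0.0,0.0,0.0,0.0,0.005,0.4]]

```text
clock: 27.15
tool_pos: [414.5, 199.2, 286.1]
tool_rot: [0.0, 0.991, -0.131, -0.001]
wrist_force: [1.3, 0.9, -0.5]
grip_width: 37.1
```

```bash
python3 - <<'E'
from pl import *
p,r=load(); p=p+r.apply([0,0,2]); json.dump({"p":p.tolist(),"q":r.as_quat().tolist()},open("cmd.json","w"))
os.remove("next.json")
E
python3 go.py 414.9 199.1 180 -15 0.4 5
```

```text
t27.15 grasp [414.3 199.2 106.1] yaw -15.0 cmd [414.9 199.1 106.5] -15.0 F [ 1.3  0.9 -0.5] T [ 0.04  0.05 -0.05] grip 37.1 q [ 0.2  -0.06  2.12  0.    1.08  2.03]
[[[0.0, 0.0, 0.0, 0.0, 0.0, -0.0368, 0.4], [0.0, 0.0, 0.0, 0.0, 0.0, -0.0735, 0.4], [0.0, 0.0, 0.0, 0.0, 0.0, -0.1103, 0.4], [0.0, 0.0, 0.0, 0.0, 0.0, -0.147, 0.4], [0.0, 0.0, 0.0, 0.0, 0.0, -0.1838, 0.4]]]
```

play_rows:
  commands:
    - [[0.0,0.0,0.0,0.0,0.0,-0.0368,0.4],[0.0,0.0,0.0,0.0,0.0,-0.0735,0.4],[0.0,0.0,0.0,0.0,0.0,-0.1103,0.4],[0.0,0.0,0.0,0.0,0.0,-0.147,0.4],[0.0,0.0,0.0,0.0,0.0,-0.1838,0.4]]

```text
clock: 27.78
tool_pos: [414.9, 199.1, 361.3]
tool_rot: [-0.0, 0.991, -0.131, 0.0]
wrist_force: [0.5, -0.1, -0.9]
grip_width: 37.9
```

```bash
python3 go.py 400 100 350 20 0.4 5
```

```text
t27.77 grasp [415.  199.1 181.3] yaw -15.0 cmd [414.9 199.1 180. ] -15.0 F [ 0.5 -0.1 -0.9] T [ 0.01  0.   -0.04] grip 37.9 q [ 0.2  -0.17  2.07 -0.    1.24  2.03]
[[[0.0, 0.0, -0.0389, 0.0056, 0.0498, -0.085, 0.4], [0.0, 0.0, -0.0778, 0.0113, 0.0996, -0.17, 0.4], [0.0, 0.0, -0.1167, 0.0169, 0.1494, -0.255, 0.4], [0.0, 0.0, -0.1556, 0.0225, 0.1991, -0.34, 0.4], [0.0, 0.0, -0.1945, 0.0282, 0.2489, -0.425, 0.4]]]
```

play_rows:
  commands:
    - [[0.0,0.0,-0.0389,0.0056,0.0498,-0.085,0.4],[0.0,0.0,-0.0778,0.0113,0.0996,-0.17,0.4],[0.0,0.0,-0.1167,0.0169,0.1494,-0.255,0.4],[0.0,0.0,-0.1556,0.0225,0.1991,-0.34,0.4],[0.0,0.0,-0.1945,0.0282,0.2489,-0.425,0.4]]

```text
clock: 28.4
tool_pos: [399.4, 99.4, 531.8]
tool_rot: [0.0, 0.984, 0.176, 0.0]
wrist_force: [0.2, -0.7, 0.9]
grip_width: 37.3
```

```bash
python3 go.py 390 -100 370 40 0.4 5
```

```text
t28.40 grasp [399.5  99.4 351.8] yaw 20.2 cmd [400. 100. 350.] 20.0 F [ 0.2 -0.7  0.9] T [-0.01 -0.06  0.02] grip 37.3 q [-0.03 -0.43  1.96  0.    1.61  1.18]
[[[0.0, 0.0, -0.0222, -0.0389, 0.0923, -0.01, 0.4], [0.0, 0.0, -0.0444, -0.0778, 0.1845, -0.02, 0.4], [0.0, 0.0, -0.0666, -0.1168, 0.2768, -0.03, 0.4], [0.0, 0.0, -0.0889, -0.1557, 0.369, -0.04, 0.4], [0.0, 0.0, -0.1111, -0.1946, 0.4613, -0.05, 0.4]]]
```

play_rows:
  commands:
    - [[0.0,0.0,-0.0222,-0.0389,0.0923,-0.01,0.4],[0.0,0.0,-0.0444,-0.0778,0.1845,-0.02,0.4],[0.0,0.0,-0.0666,-0.1168,0.2768,-0.03,0.4],[0.0,0.0,-0.0889,-0.1557,0.369,-0.04,0.4],[0.0,0.0,-0.1111,-0.1946,0.4613,-0.05,0.4]]

```text
clock: 29.02
tool_pos: [389.4, -101.1, 550.8]
tool_rot: [0.0, 0.939, 0.343, 0.0]
wrist_force: [1.5, 0.0, -0.6]
grip_width: 37.4
```

```bash
python3 go.py 330 -350 380 40 0.4 5; python3 - <<'E'
from h import *
import pickle
s=get_image("side");t=get_image("top"); pickle.dump((t,s),open("im7.pkl","wb"))
crop(s,195,145,290,245,6,"pics/s22.png")
crop(t,165,215,255,290,8,"pics/t22.png")
c=np.array([414.4,199,32.])
for tag,yaw in (("a",-12.8),):
    q=np.radians(yaw); ex=np.array([np.cos(q),np.sin(q),0]);ey=np.array([-np.sin(q),np.cos(q),0])
    P=[c+32*(np.cos(w)*ex+np.sin(w)*ey)+[0,0,54] for w in np.linspace(0,6.28,60)]
    for i in np.linspace(-1,1,15):
        for sg in (1,-1): P.append(c+26*i*ex+7*sg*ey+[0,0,82]); P.append(c+26*sg*ex+7*i*ey+[0,0,82])
    P=np.array(P)
    crop(t,180,230,230,280,12,"pics/t22m.png",proj(t,P)); crop(s,215,150,265,200,12,"pics/s22m.png",proj(s,P))
E
```

```text
t29.02 grasp [ 389.5 -101.2  370.8] yaw 40.1 cmd [ 390. -100.  370.] 40.0 F [ 1.5  0.  -0.6] T [-0.11 -0.06  0.01] grip 37.4 q [-0.54 -0.46  1.95  0.    1.65  0.33]
[[[0.0, 0.0, 0.0, -0.1033, 0.0765, -0.005, 0.4], [0.0, 0.0, 0.0, -0.2067, 0.1529, -0.01, 0.4], [0.0, 0.0, 0.0, -0.31, 0.2294, -0.015, 0.4], [0.0, 0.0, 0.0, -0.4133, 0.3058, -0.02, 0.4], [0.0, 0.0, 0.0, -0.5167, 0.3823, -0.025, 0.4]]]
```

View pics/t22.png

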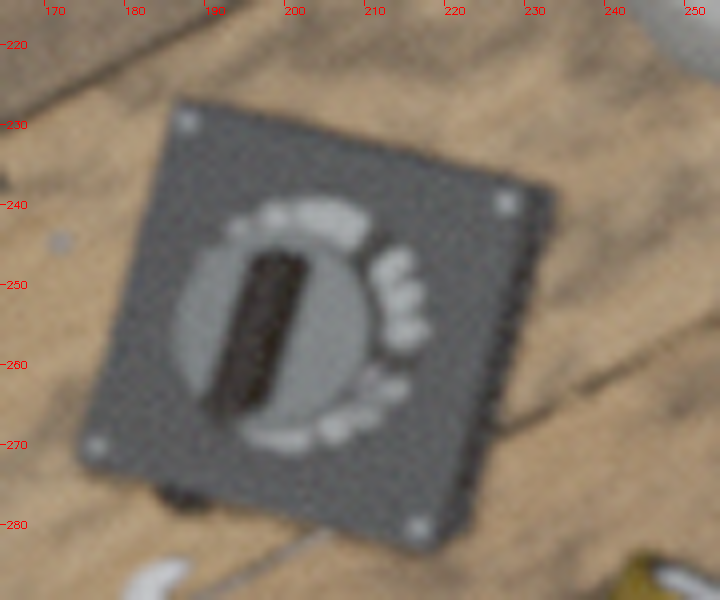

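View pics/t22m.png

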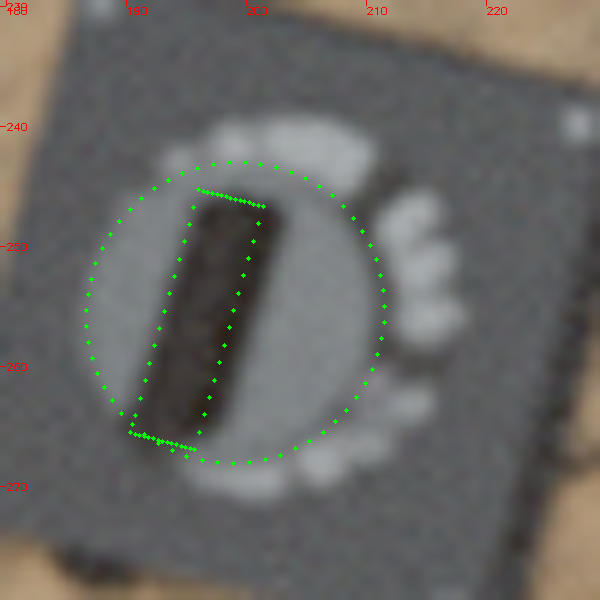

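View pics/s22m.png

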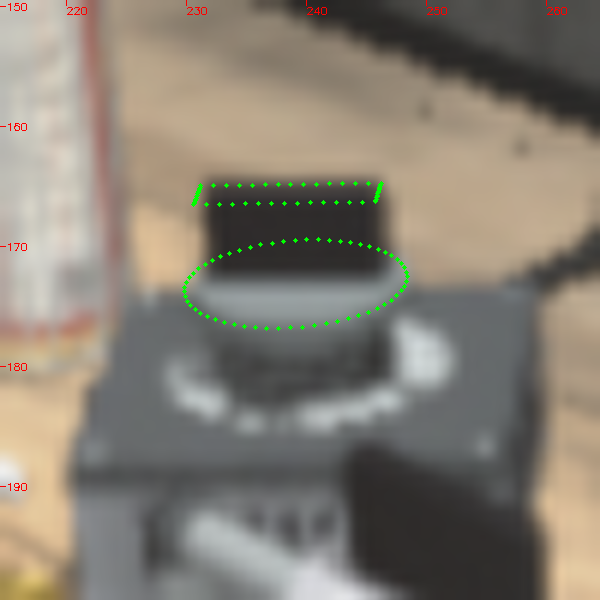

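View pics/s22.png

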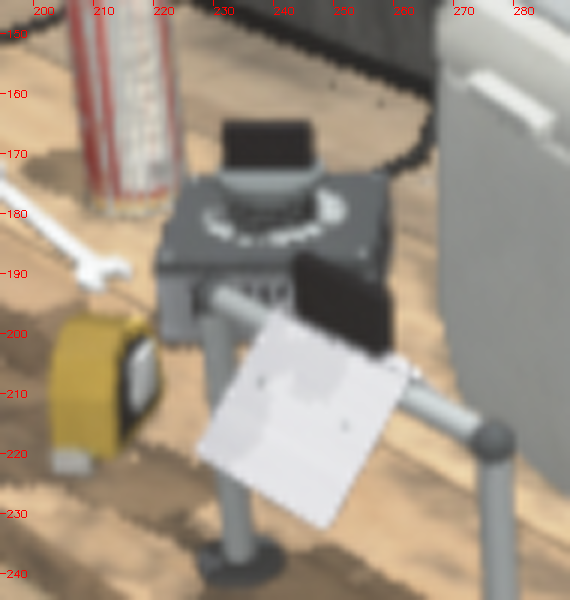

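```bash
python3 - <<'E'
from h import *
import pickle
t0,s0=pickle.load(open("im0.pkl","rb"));t,s=pickle.load(open("im7.pkl","rb"))
a=np.hstack([t0["pixels"][120:300,280:500],t["pixels"][120:300,280:500]])[:,:,::-1]
b=np.hstack([s0["pixels"][190:320,190:410],s["pixels"][190:320,190:410]])[:,:,::-1]
o=cv2.resize(np.vstack([a,b]),None,fx=1.8,fy=1.8,interpolation=cv2.INTER_CUBIC); print(o.shape); cv2.imwrite("pics/cmp.png",o)
E
```

```text
(558, 792, 3)
```

View pics/cmp.png

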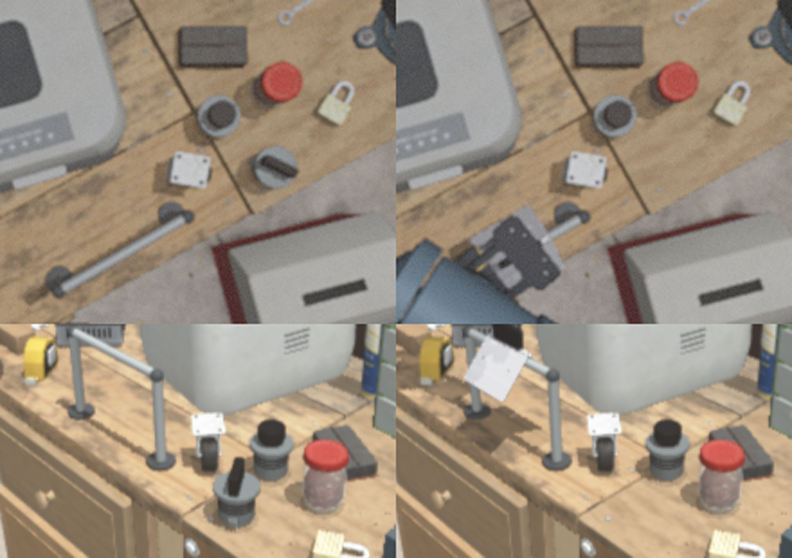

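play_rows:
  commands:
    - [[0.0,0.0,0.0,-0.1033,0.0765,-0.005,0.4],[0.0,0.0,0.0,-0.2067,0.1529,-0.01,0.4],[0.0,0.0,0.0,-0.31,0.2294,-0.015,0.4],[0.0,0.0,0.0,-0.4133,0.3058,-0.02,0.4],[0.0,0.0,0.0,-0.5167,0.3823,-0.025,0.4]]

```text
clock: 29.75
tool_pos: [329.7, -350.7, 560.6]
tool_rot: [0.0, 0.94, 0.342, 0.0]
wrist_force: [-0.0, -0.2, 0.5]
grip_width: 37.5
```

play_rows:
  commands:
    - [[0,0,0,0,0,0,0.4],[0,0,0,0,0,0,0.4],[0,0,0,0,0,0,0.4],[0,0,0,0,0,0,0.4],[0,0,0,0,0,0,0.4]]

```text
clock: 30.38
tool_pos: [330.2, -349.4, 560.2]
tool_rot: [0.0, 0.94, 0.342, 0.0]
wrist_force: [-0.6, 0.5, -0.2]
grip_width: 37.6
```

```bash
python3 go.py; python3 - <<'E'
from h import *
s=get_image("side");t=get_image("top")
a=t["pixels"][180:300,160:420][:,:,::-1]
cv2.imwrite("pics/fin.png",cv2.resize(a,None,fx=3,fy=3,interpolation=cv2.INTER_CUBIC))
E
```

```text
t30.38 grasp [ 330.3 -349.5  380.2] yaw 40.1 cmd [ 330. -350.  380.] 40.0 F [-0.6  0.5 -0.2] T [-0.05 -0.06 -0.02] grip 37.6 q [-1.05 -0.25  1.77  0.    1.62 -0.18]
```

View pics/fin.png

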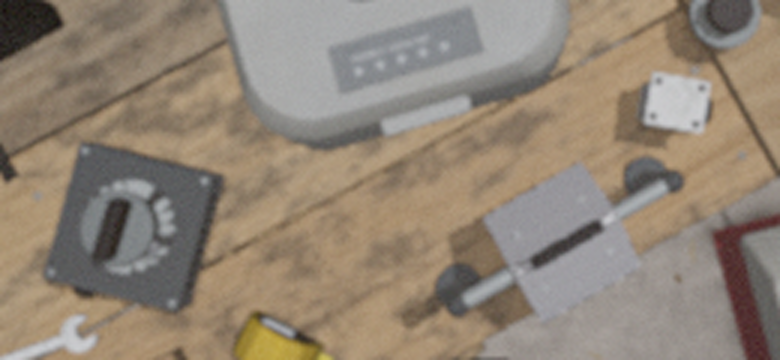

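The last view shows the cover centred on the bar, straddling it between the posts at crop (565,240). The filter sits in the port at (112,228) with its grip square to the box. Handing in.

```bash
python3 -c "
from plant import close_job; print(close_job())"
```

```text
the job is handed in; nothing more can be done
None
```

The job is done and handed in at about 30.5 s of the 69 s allowed: the cover hangs on the rail and the filter is locked in the port.

- **Cover:** I lifted it by the fin and set it over the bar. The final top view shows the ridge along the bar, one panel down each side, roughly midway between the posts. It stayed still after release.
- **Filter:** I lowered it through the notches and pressed it to about 27–28 mm above the bench. I then turned it clockwise until the forces rose, commanding up to 66° for the 60° turn.
- **Lock:** Pulling up with the gripper, the filter stopped at an underside height of 32.0 mm with about 13 N holding it down, so the lugs are in their pockets. In the pictures its grip lies along the air cleaner's x axis to within about 2°.
- **Other things:** The plug, castor, jar and sanding block look unmoved between the first pictures and those taken at 29 s. The arm was clear of everything at hand-in, with wrist force near zero.

Two readings were not exact:
- **Filter position:** The final pictures put the filter about 2 mm off the port centre I measured, within the 2.5 mm bore clearance.
- **Rail position:** My rail measurement was about 1.5 mm off. I corrected it from the contact force before releasing the cover.

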